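# Brush out the glaze-mill jar and hold its bayonet lid at the half turn

## Robot

A 6-joint arm with a two-finger parallel gripper is mounted at the origin on the work surface. World frame = base frame: x ahead of the robot, y to its left, z up, the work surface at z = 0. Lengths are in mm, angles in degrees, forces in N, time in s.
With the tool pointing down it reaches from about 300 to 850 mm from the base axis. Payload 4.2 kg.
Tool frame: the origin (TCP) lies between the finger pads; the fingertips stand 8 mm ahead of it and the grasp point (between the pads) lies 11 mm behind it; x points along the fingers, y is the direction in which the jaws open and shut, and the axes are right-handed (so a half turn about x gives the same grasp; the last joint's range is limited). The gripper opens to 91 mm and grips with 3 to 60 N. Pads are 32 mm wide; open, the fingers measure 118 mm over their backs; the gripper's body (76 mm by 178 mm) begins 60 mm behind the grasp point.
Start: joints at [-69.099, 18.312, 89.639, -0, 72.044, -1.146], TCP at [215.844, -532.967, 221.976] pointing down, gripper open.
Joint ranges: [-177.97, 177.97], [-48.28, 115.42], [12.27, 149.76], [-77.06, 257.06], [2.81, 150.46], [-146.56, 146.56]. Speed limits (degrees/s): [147.25, 147.25, 180, 180, 180, 180].

## Interface

Orientations are given as [roll, pitch, yaw] about the fixed x, y, z axes, in that order (R = Rz(yaw) Ry(pitch) Rx(roll)).
In Python, from workcell import env gives the robot as it stands.
- The arm moves only by the tool arm_command, never from a script. Its arguments are lists of equal length, an entry for each row: "slide": the shift along the tool's x, y, z in cm, a list of three; "turn": the turn, a rotation vector about the tool's x, y, z in rad, a list of three; "grip": the closure in counts, from 0 (fully open) to 255 (shut). A call has 1 to 20 rows; each row is the pose to reach, as a shift and turn from the pose commanded when the call began, along the tool's axes at that moment; what a row does not reach only later rows make up. A row lasts 1/12 s, in which the tool goes at most 41.7 mm and 7.16 degrees, less where a joint would pass 70% of its speed; a pose out of reach is approached as far as the arm can. A call with a gripper value outside its range is refused whole. The fingers move at their own pace and stop on an object; "newtons" is the grip in N (left out, the last holds). Time passes only in rows, so rows that repeat a pose let the fingers close. It gives the time, the measured TCP pose, the force and the opening at its end, in the units of the state.
- env.state(): the state, without advancing time (a new reading comes with each control period).
- env.grab_frame(name): name is "scene" or "top" or "wrist"; returns (picture, depth): 400x640x3 uint8, red, green, blue; 400x640 float32, mm along the optical axis (not along the pixel's ray), 0 where there is no reading.
- env.calibration(name): a dict with "K" (3x3 intrinsics, pixels), "camera_from_world" (4x4, takes a point from world to camera coordinates); the wrist camera has in their place "T_tool_cam" (4x4, takes a point from camera to tool coordinates, whose origin is the TCP and whose axes are the tool frame's). Camera axes: x right, y up, looking along -z (the intrinsics and any distortion apply to the point x, -y, -z); pixel columns grow to the right and rows downward; lengths in mm; the calibration is good to about 2 mm. A picture is of the moment at which its call begins: read the wrist's pose just before it. calibration takes no time and is no camera call.
- env.job_done(): hands the job in, once; it reports no verdict.
Trained networks look in the newest picture that a camera, given by its name, has taken for a name from the list of things; names that differ only in an ending like _2 or _b are one class to them, and where a whole thing is asked for, a point or a joint stands for the part that bears it (a point fixed in the world has none). Each returns a list of dicts, best first, with "p" (0 to 1); they miss things now and then, are a little off and sometimes report something else, mostly with a low value. They report only what shows in the picture. A call takes as long as a camera call. They do not tell look-alikes from the thing itself.
- env.search_frame(camera, label): "point" ([x, y, z] in mm, in world coordinates, good to about 4 mm: the middle of the surface that is visible of it).
The state is a dict: "time_s": time; "qpos": joint angles; "qvel": joint speeds; "effort": joint torques, N m; "ee_pos": TCP position; "ee_rot": TCP orientation; "force": force on the tool from outside, world axes, zero at the start; "torque": the same for the moment, N m; "gripper_width": finger opening in mm.
Only numpy, scipy, OpenCV 4.12 (cv2) and the standard library are available. Lean on these libraries where they do the work, as an engineer would, in place of code of your own. Each camera call takes 0.05 s, during which the arm holds its last target.

## Task

Clean the porcelain jar on the glaze mill: take the long brush out of its fork stand, run it down to the jar's floor and back up twice, and hang the brush in the fork again. Then set the eared bayonet lid in the jar's mouth with its ears between the two claws and turn it clockwise, seen from above, only half way, until the ears and grip line up with the line cut across each claw and before the latch clicks. Finish while still holding the lid's grip there, so that the gasket can be checked before locking, and leave the other ware where it stands.

Things in the scene. Friction and masses are not known exactly. Their poses are not given: they have to be found in the camera images.
- mill: Bench glaze mill, fixed to the table; place and yaw vary. Grey platform 170 x 170 mm, top 22 mm above the table, carries an upright porcelain jar: outside 92 mm, bore 76 mm diameter, inner floor 34 mm and rim 127 mm above the table. Drive housing 170 mm wide, 94 mm high (dial 109 mm), 93 to 208 mm along +x of the mill. Origin on the table under the jar's axis, z up.
- jar_floor (a point): Centre of the jar's inner floor, 93 mm below the rim.
- collar: Fixed aluminium collar round the jar's mouth, 128 mm diameter, with two opposite claws. Origin on the jar's axis at rim height, z up. Its x axis, both ways, is the half-turn line, cut as a dark line across the top of each claw. Angles below are counter-clockwise from above, from this x axis, and repeat after 180 deg: open (one dot) +45 deg, half turn 0, locked (two dots) -45 deg.
- claw_line (a point): Middle of the half-turn line on one claw, 57 mm from the jar's axis, 15 mm above the rim. Each claw covers +26 to -56 deg, a solid stop at its -56 deg end; the ears (14 mm wide) drop in the gaps between claws, +26 to +118 deg. The claws overhang from radius 50 to 64 mm, underside 9 mm above the rim; their outer wall stands at radius 58.5 to 64 mm.
- latch (a joint): Spring roller latch in one claw at -32 deg, its housing reaching radius 83 mm, 11 mm above the rim. 0 at rest; grows (m) as an ear pushes the roller outward. The ear meets it about 17 deg past half turn; it gives 2 to 4 mm at 2 to 5 N and snaps back (the click) as the lid locks.
- lid: Loose bayonet lid, 0.26 to 0.4 kg, standing on its plug. Origin at the centre of the plug's underside, z up. White plug 72 mm diameter, 12 mm high, lower edge chamfered 3 mm; steel disc 94 mm diameter, 12 to 20 mm high; two opposite ears along its x axis, tips 56 mm from the axis, 14 mm wide, 12 to 18 mm high. Same after a 180 deg turn. It turns under the claws with 3 mm of height to spare.
- lid_grip (a point): On the lid's black grip, 45 mm above the lid's origin: a bar along the lid's x axis, 70 mm long, 14 mm thick (y), from the disc up to 58 mm above the origin. Seated, the disc's underside lies on the rim, so the lid's origin is 12 mm below the rim.
- stand: Steel fork stand, fixed to the table; place and yaw vary. Origin on the table under the place where the brush hangs, x level away from the fork's opening, z up. Base plate 140 x 100 mm, 8 mm high, from 32 mm to -x to 108 mm to +x of the origin; post 70 to 86 mm to +x, no higher than the fork.
- fork_seat (a point): Centre of the seat on top of the fork, 150 mm above the table, same axes as the stand. Two arms 10 mm wide, a 14 mm slot between them, open at the -x end and closed 10 mm to +x of the seat. At the arms' free ends, 22 to 26 mm to -x of the seat, lips stand 4 mm above the arms.
- brush: Loose jar brush, 0.10 to 0.16 kg, 215 mm long, hanging upright in the fork by its collar. Origin at its lower tip, z along it towards the handle. Bristle head 0 to 60 mm, 72 mm across: the soft bristles yield to everything, only the inner 24 mm are hard. Wire 6 mm diameter to 135 mm. Round wooden handle 22 mm diameter, 141 to 215 mm from the tip.
- brush_tip (a point): Lower tip of the brush, on its axis.
- brush_collar (a point): Centre of the underside of the brush's collar (32 mm diameter, 6 mm thick), 135 mm from the tip; it rests on the fork's arms. The brush is freed by lifting the collar over the fork's lips and drawing it out along -x of the stand.
- bowl_green: Bystander: lobed green-grey bowl, 137 mm across, 46 mm high. Origin under its centre.
- bowl_cream: Bystander: lobed cream bowl, 143 mm across, 46 mm high. Origin under its centre.
- pot_lid: Bystander: round clay pot lid with a small round knob and no ears, 86 mm diameter, 41 mm high. Origin under its centre.
- clay_cup: Bystander: clay cup, 72 mm diameter, 75 mm high. Origin under its centre.
- glaze_jar: Bystander: closed grey jar with a white cap, 72 mm diameter, 90 mm high. Origin under its centre.
- vase: Bystander: green vase, 76 mm diameter, 104 mm high. Origin under its centre.
- wood_spatula: Bystander: wooden spatula 200 mm long, lying on the table. Origin at its middle.
There are look-alikes about, which are no part of the job. Leave any blue or orange look-alike of the stand alone.

How it is judged:
By the outcome, as a careful person would: the job done as asked, in the order asked, and still so for the second after the job is handed in, while the arm keeps its last pose, push and grip.
It also fails if it takes over 72 s, if anything falls off the work surface, if the arm or the gripper's body presses on something with over 40 N, if the wrist force passes 120 N, or if a joint passes its speed limit or range.

## Working session

There is one attempt and no reset: what is moved stays moved. The work goes in short steps, Python scripts to look and compute and a tool call to move; the robot and the scene stay as the last step left them, time stands still between calls to the robot, and variables do not carry over. Pictures are saved under pics/ and viewed, and the job is handed in when it is done.

Besides the shell and the picture viewer there is one more tool, called after "Emit:" in YAML: its name, and indented under it one key for each argument. arm_command: Moves the arm, as the interface text tells. Its arguments: {"type":"object","properties":{"slide":{"type":"array","items":{"type":"array","items":{"type":"number"}}},"turn":{"type":"array","items":{"type":"array","items":{"type":"number"}}},"grip":{"type":"array","items":{"type":"number"}},"newtons":{"type":"number"}},"required":["slide","turn","grip"]}

```bash
ls; mkdir -p pics; cat > h.py <<'E'
import numpy as np, cv2
from workcell import env
from scipy.spatial.transform import Rotation as R
def save(n,im): cv2.imwrite('pics/'+n+'.png',cv2.cvtColor(im,cv2.COLOR_RGB2BGR))
E
python3 - <<'E'
from h import *
s=env.state(); print({k:np.round(v,3) for k,v in s.items()})
for c in ['scene','top']:
    im,d=env.grab_frame(c); save(c+'0',im); np.save(c+'0.npy',d); print(env.calibration(c))
print(env.calibration('wrist'))
E
```

```text
pics
{'time_s': np.float64(0.0), 'qpos': array([-6.9098e+01,  1.8351e+01,  8.9708e+01, -1.0000e-03,  7.2042e+01,
       -1.1460e+00]), 'qvel': array([ 0.046,  0.039, -0.041,  0.033, -0.006,  0.108]), 'effort': array([ -0.   , -41.246, -23.198,   0.073,   0.046,  -0.   ]), 'ee_pos': array([ 215.669, -532.49 ,  221.118]), 'ee_rot': array([-90.75 ,  89.899, 111.298]), 'force': array([ 0.492, -0.466,  0.088]), 'torque': array([-0.01 ,  0.016, -0.034]), 'gripper_width': np.float64(90.94)}
{'K': array([[401.86342255,   0.        , 320.46718701],
       [  0.        , 401.86342255, 203.94602546],
       [  0.        ,   0.        ,   1.        ]]), 'camera_from_world': array([[-3.61151480e-02,  9.99252039e-01, -1.38224140e-02,
         5.16229317e+01],
       [-6.69353791e-01, -1.39167453e-02,  7.42813453e-01,
         2.41529167e+02],
       [ 7.42065495e-01,  3.60789030e-02,  6.69355746e-01,
        -1.85026168e+03],
       [ 0.00000000e+00,  0.00000000e+00,  0.00000000e+00,
         1.00000000e+00]])}
{'K': array([[435.68554726,   0.        , 316.03682501],
       [  0.        , 435.6855
[... 253 characters left out ...]
82902e+02],
       [-8.16340218e-02, -2.32550032e-03,  9.96659660e-01,
        -1.82472019e+03],
       [ 0.00000000e+00,  0.00000000e+00,  0.00000000e+00,
         1.00000000e+00]])}
{'K': array([[345.8110769 ,   0.        , 322.13189471],
       [  0.        , 345.8110769 , 203.23104849],
       [  0.        ,   0.        ,   1.        ]]), 'T_tool_cam': array([[-1.42746007e-04,  2.60029786e-01, -9.65600585e-01,
        -1.61819275e+02],
       [ 9.99999873e-01, -4.29568358e-04, -2.63511188e-04,
        -4.53353906e-01],
       [-4.83312216e-04, -9.65600500e-01, -2.60029692e-01,
        -7.35149757e+01],
       [ 0.00000000e+00,  0.00000000e+00,  0.00000000e+00,
         1.00000000e+00]])}
```

View pics/scene0.png

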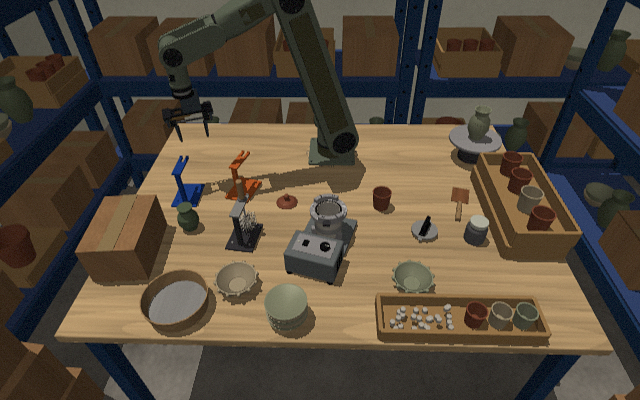

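View pics/top0.png

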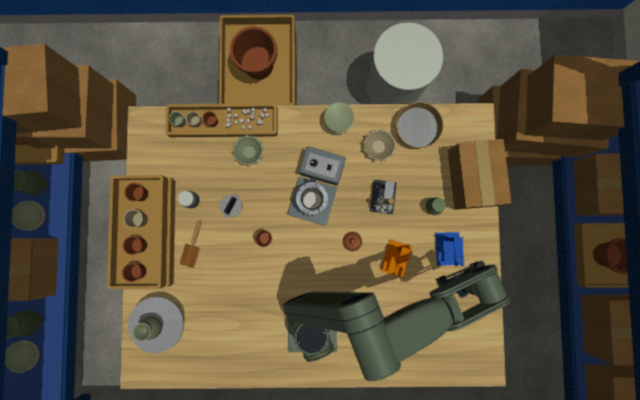

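The scene view shows the grey steel stand with the brush at about (243,222), the mill at (325,225) and the eared lid with its black grip at (425,230). The blue stand at (185,185) and the orange one at (243,180) are look-alikes. The clay pot lid at (287,200) has a knob and no ears. I'll query the networks and enlarge these crops.

```bash
cat >> h.py <<'E'
def cloud(c,d,mask=None):
    cal=env.calibration(c);K=cal['K']
    v,u=np.nonzero(d>0) if mask is None else np.nonzero((d>0)&mask)
    z=d[v,u]; x=(u-K[0,2])/K[0,0]*z; y=(v-K[1,2])/K[1,1]*z
    pc=np.c_[x,-y,-z,np.ones_like(z)]
    T=np.linalg.inv(cal['camera_from_world'])
    return (pc@T.T)[:,:3],u,v
def proj(c,P):
    cal=env.calibration(c);K=cal['K'];P=np.atleast_2d(P)
    q=(np.c_[P,np.ones(len(P))]@cal['camera_from_world'].T)[:,:3]
    return np.c_[K[0,0]*q[:,0]/-q[:,2]+K[0,2],K[1,1]*-q[:,1]/-q[:,2]+K[1,2]]
E
python3 - <<'E'
from h import *
for l in ['mill','collar','stand','brush','lid']:
  for c in ['top','scene']:
    r=env.search_frame(c,l); print(l,c,[(np.round(x['point']),round(x['p'],2)) for x in r[:3]])
im=cv2.cvtColor(cv2.imread('pics/scene0.png'),cv2.COLOR_BGR2RGB)
save('c1',cv2.resize(im[140:300,160:460],(800,427),interpolation=cv2.INTER_CUBIC))
im=cv2.cvtColor(cv2.imread('pics/top0.png'),cv2.COLOR_BGR2RGB)
save('c2',cv2.resize(im[130:250,210:420],(800,457),interpolation=cv2.INTER_CUBIC))
print(env.state()['time_s'])
E
```

```text
mill top [(array([580., -26.,  94.]), 0.56), (array([535.,  -6., 126.]), 0.54)]
mill scene [(array([ 511., -298.,   74.]), 0.74), (array([642., -23.,  94.]), 0.69)]
collar top [(array([536.,  -9., 126.]), 0.94), (array([ 552., -302.,    3.]), 0.31)]
collar scene [(array([538., -10., 131.]), 0.66)]
stand top [(array([ 286., -350.,   10.]), 0.93), (array([ 553., -304.,    6.]), 0.84), (array([ 322., -574.,   10.]), 0.63)]
stand scene [(array([ 570., -304.,    9.]), 0.89), (array([ 288., -356.,    6.]), 0.72), (array([ 511., -299.,   75.]), 0.69)]
brush top [(array([ 495., -300.,   71.]), 0.59)]
brush scene [(array([ 512., -301.,   73.]), 0.89)]
lid top [(array([509., 337.,  20.]), 0.88)]
lid scene [(array([515., 339.,  22.]), 0.84)]
0.6
```

View pics/c1.png

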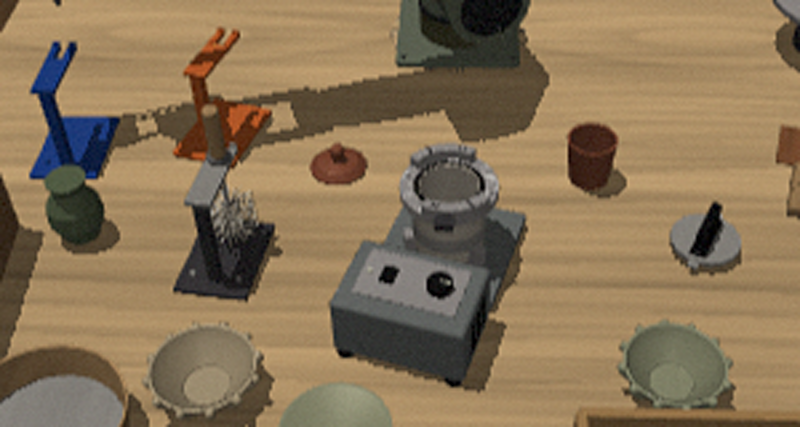

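View pics/c2.png

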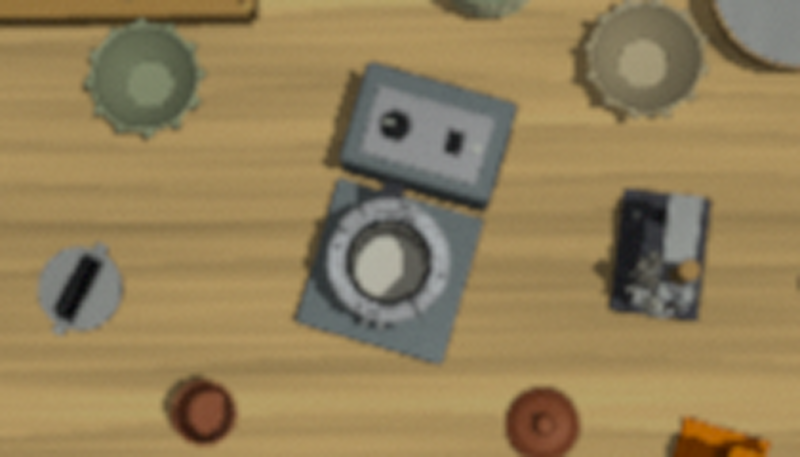

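In the crops, the grey steel stand is at c1 (215,210) and c2 (660,255). The brush with its tan handle sits on the fork's robot side, at c2 (688,270). Neither of the coloured stands holds a brush, and only the grey one matches "steel". The lid with two ears and a black bar is at c2 (80,288); the pot lid at c2 (543,422) has a knob and no ears. Next I'll set up the move helper and plan close wrist views.

```bash
cat >> h.py <<'E'
import json,os
def Rcmd():
    return json.load(open('cmd.json')) if os.path.exists('cmd.json') else None
def Rtool(yawy):
    # tool x down, tool y in the horizontal plane at angle yawy (deg, world)
    a=np.radians(yawy); x=np.array([0,0,-1.]); y=np.array([np.cos(a),np.sin(a),0]); return np.c_[x,y,np.cross(x,y)]
def pose(s=None):
    s=s or env.state(); return np.array(s['ee_pos']),R.from_euler('xyz',s['ee_rot'],degrees=True).as_matrix()
def rel(p1,R1,p0,R0):
    return R0.T@(np.array(p1)-p0)/10, R.from_matrix(R0.T@R1).as_rotvec()
def wcloud(d,p,Rm):
    cal=env.calibration('wrist');K=cal['K']
    v,u=np.nonzero(d>0); z=d[v,u]
    pc=np.c_[(u-K[0,2])/K[0,0]*z,-(v-K[1,2])/K[1,1]*z,-z,np.ones_like(z)]
    t=(pc@cal['T_tool_cam'].T)[:,:3]
    return t@Rm.T+p,u,v
E
python3 - <<'E'
from h import *
p,Rm=pose(); print(np.round(Rm,4)); print(np.degrees(np.arctan2(Rm[1,1],Rm[0,1])))
# stand cloud
d=np.load('top0.npy'); im=cv2.imread('pics/top0.png')
P,u,v=cloud('top',d)
for lo,hi in [(4,14),(140,160),(160,240)]:
    m=(abs(P[:,0]-540)<110)&(abs(P[:,1]+300)<80)&(P[:,2]>lo)&(P[:,2]<hi)
    print(lo,m.sum(),P[m].mean(0),P[m].min(0),P[m].max(0))
m=(abs(P[:,0]-535)<90)&(abs(P[:,1]+10)<90)&(P[:,2]>134)&(P[:,2]<150)
print(m.sum(),P[m].mean(0),P[m].min(0),P[m].max(0))
E
```

```text
[[ 1.000e-04  3.753e-01 -9.269e-01]
 [-1.000e-04 -9.269e-01 -3.753e-01]
 [-1.000e+00  1.000e-04 -0.000e+00]]
-67.95494859346897
4 515 [ 541.47663173 -294.92338606    7.47099046] [ 431.66584134 -379.49521362    4.01238345] [ 649.9447385  -220.57111172   13.93991615]
140 198 [ 543.58934802 -308.40296941  150.51671078] [ 480.72238027 -331.85530547  141.04919815] [ 592.43120567 -284.74175596  159.79580917]
160 47 [ 504.94142275 -301.2140102   208.191472  ] [ 492.47307512 -313.62335745  160.06605545] [ 551.35186713 -293.60301147  238.50840957]
202 [537.74784064  -6.95181301 140.69299493] [464.6477472  -62.23150452 134.06019033] [609.12090698  45.09583127 148.71592243]
```

Emit:
arm_command:
  slide:
    - [-13.8, -10.2, -36.9]
    - [-13.8, -10.2, -36.9]
    - [-13.8, -10.2, -36.9]
    - [-13.8, -10.2, -36.9]
    - [-13.8, -10.2, -36.9]
    - [-13.8, -10.2, -36.9]
    - [-13.8, -10.2, -36.9]
    - [-13.8, -10.2, -36.9]
    - [-13.8, -10.2, -36.9]
    - [-13.8, -10.2, -36.9]
    - [-13.8, -10.2, -36.9]
    - [-13.8, -10.2, -36.9]
    - [-13.8, -10.2, -36.9]
    - [-13.8, -10.2, -36.9]
    - [-13.8, -10.2, -36.9]
    - [-13.8, -10.2, -36.9]
  turn:
    - [0.385, 0, 0]
    - [0.385, 0, 0]
    - [0.385, 0, 0]
    - [0.385, 0, 0]
    - [0.385, 0, 0]
    - [0.385, 0, 0]
    - [0.385, 0, 0]
    - [0.385, 0, 0]
    - [0.385, 0, 0]
    - [0.385, 0, 0]
    - [0.385, 0, 0]
    - [0.385, 0, 0]
    - [0.385, 0, 0]
    - [0.385, 0, 0]
    - [0.385, 0, 0]
    - [0.385, 0, 0]
  grip: [0, 0, 0, 0, 0, 0, 0, 0, 0, 0, 0, 0, 0, 0, 0, 0]

```text
time_s: 1.93
ee_pos: [518.6, -300.7, 359.7]
ee_rot: [-17.7, 90.0, 162.1]
force: [0.1, 0.4, 0.7]
gripper_width: 91.0
```

```bash
python3 - <<'E'
from h import *
p,Rm=pose(); print(p,np.degrees(np.arctan2(Rm[1,1],Rm[0,1])))
im,d=env.grab_frame('wrist'); save('w1',im); np.savez('w1.npz',im=im,d=d,p=p,R=Rm)
P,u,v=wcloud(d,p,Rm)
for lo,hi in [(4,12),(145,153),(153,158),(160,240),(225,240)]:
    m=(abs(P[:,0]-540)<110)&(abs(P[:,1]+300)<80)&(P[:,2]>lo)&(P[:,2]<hi)
    print(lo,m.sum(),P[m].mean(0),P[m].min(0),P[m].max(0))
print(env.state()['time_s'])
E
```

```text
[ 518.58669933 -300.71679754  359.68107763] -90.11653030154169
4 3468 [ 559.40427739 -307.50565603    7.12405594] [ 467.45050216 -366.23638344    4.05190285] [ 616.64632814 -249.83912089   11.7664631 ]
145 2356 [ 550.28281131 -308.81444017  149.14627257] [ 476.35419621 -330.66709702  145.84547753] [ 591.9049844  -283.25550668  152.99876261]
153 250 [ 509.5136062  -302.06008453  155.06120066] [ 480.21370089 -318.65224718  153.06557867] [ 520.2223609  -283.36645208  157.90960056]
160 754 [ 508.75623688 -302.72224094  215.00294316] [ 494.35024384 -313.77025131  160.0263468 ] [ 515.76767655 -291.98484339  230.97822034]
225 444 [ 505.63473182 -302.83180597  228.63052174] [ 494.35024384 -313.45716794  225.24810946] [ 515.34114242 -292.09529792  230.97822034]
1.9833
```

View pics/w1.png

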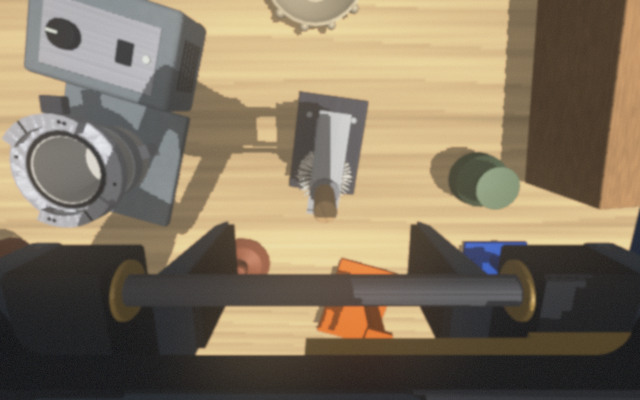

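The wrist view shows the brush top at (323,190) in front of the fork bar at (335,140). The mill's collar is at (70,168), with its claws at the upper left and lower middle. Now I'll fit the stand's axis.

```bash
python3 - <<'E'
from h import *
f=np.load('w1.npz'); P,u,v=wcloud(f['d'],f['p'],f['R']); im=f['im']
B=(abs(P[:,0]-550)<110)&(abs(P[:,1]+303)<62)
col=im[v,u].astype(int)
m=B&(P[:,2]>5.5)&(P[:,2]<11)&(col.max(1)<120)
r=cv2.minAreaRect(P[m,:2].astype(np.float32)); print('base',m.sum(),r)
m=B&(P[:,2]>146)&(P[:,2]<153)&(P[:,0]>525)
q=P[m,:2]; print('arm',m.sum(),cv2.minAreaRect(q.astype(np.float32)))
vx=cv2.fitLine(q.astype(np.float32),cv2.DIST_HUBER,0,.01,.01).ravel(); print(vx,np.degrees(np.arctan2(vx[1],vx[0])))
for x0 in range(525,600,8):
    s=q[abs(q[:,0]-x0)<4]; 
    if len(s): print(x0,s.min(0)[1],s.max(0)[1],len(s))
m=B&(P[:,2]>224)&(P[:,2]<234); print('handle top',P[m].mean(0),cv2.minEnclosingCircle(P[m,:2].astype(np.float32)))
m=B&(P[:,2]>160)&(P[:,2]<222); print('handle side',np.percentile(P[m],[2,50,98],axis=0))
save('w1c',cv2.resize(im[80:230,270:390],(640,800),interpolation=cv2.INTER_CUBIC)[:600])
E
```

```text
base 2831 ((543.0338745117188, -307.0814208984375), (97.12882232666016, 135.70457458496094), 82.21621704101562)
arm 1964 ((556.5400390625, -310.11212158203125), (33.96431350708008, 67.06622314453125), 82.12342834472656)
[ 9.8390794e-01 -1.7867631e-01  5.5815253e+02 -3.0994083e+02] -10.292666
525 -322.9968550340725 -289.20727090190087 116
533 -324.0144951760722 -290.32647954684705 229
541 -324.9567528322852 -290.408747058046 223
549 -325.9281536826387 -291.52543590809194 253
557 -327.872975489028 -292.68147852247165 227
565 -328.75566550073444 -293.78052086420837 255
573 -329.72262904488605 -294.8896267472647 257
581 -330.6670970191211 -295.99782619171964 260
589 -330.5478284911418 -297.06912683966624 144
handle top [ 505.71002061 -302.83720887  228.57546592] ((504.84417724609375, -302.75531005859375), 10.969064712524414)
handle side [[ 506.94278221 -312.70603785  161.49637412]
 [ 514.09601431 -302.18409972  194.76924776]
 [ 515.56437151 -292.57278025  220.82111471]]
```

View pics/w1c.png

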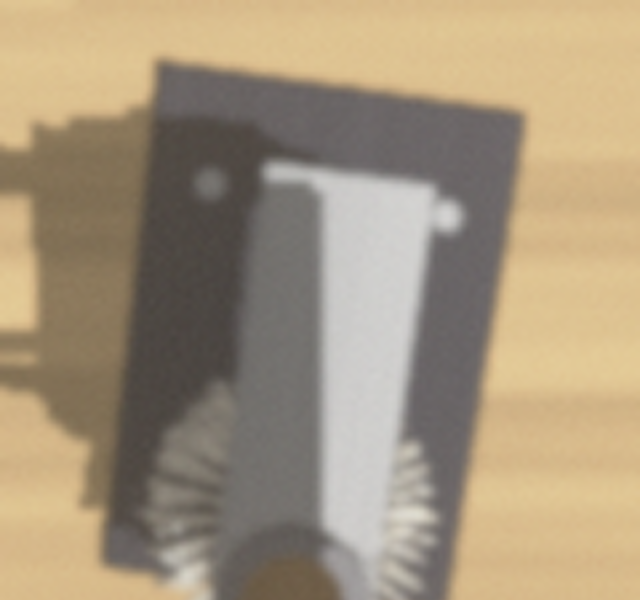

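Emit:
arm_command:
  slide:
    - [7, 0.16, 1.36]
    - [7, 0.16, 1.36]
    - [7, 0.16, 1.36]
    - [10, 0.16, 1.36]
    - [13, 0.16, 1.36]
    - [15, 0.16, 1.36]
    - [17, 0.16, 1.36]
    - [17, 0.16, 1.36]
    - [17, 0.16, 1.36]
  turn:
    - [0.134, 0, 0]
    - [0.134, 0, 0]
    - [0.134, 0, 0]
    - [0.134, 0, 0]
    - [0.134, 0, 0]
    - [0.134, 0, 0]
    - [0.134, 0, 0]
    - [0.134, 0, 0]
    - [0.134, 0, 0]
  grip: [0, 0, 0, 0, 0, 0, 0, 0, 0]

```text
time_s: 2.73
ee_pos: [506.5, -302.0, 190.8]
ee_rot: [162.8, 90.0, -24.9]
force: [-0.5, 0.1, 0.1]
gripper_width: 91.2
```

```bash
python3 - <<'E'
from h import *
p,Rm=pose(); print(p,np.degrees(np.arctan2(Rm[1,1],Rm[0,1])),env.state()['force'])
im,d=env.grab_frame('wrist'); save('w2',im); np.savez('w2.npz',im=im,d=d,p=p,R=Rm)
P,u,v=wcloud(d,p,Rm); B=(abs(P[:,0]-505)<20)&(abs(P[:,1]+303)<20)
m=B&(P[:,2]>200)&(P[:,2]<234)
if m.sum(): print('handle',P[m].mean(0),np.percentile(P[m],[2,98],axis=0))
E
```

```text
[ 506.50563592 -302.02910332  190.81846377] -97.69245395308269 [-0.54269179  0.05399502  0.11590436]
handle [ 507.98342878 -303.00409127  218.9537348 ] [[ 495.98375865 -312.16945365  200.65716557]
 [ 515.82654959 -293.8746315   229.86374221]]
```

View pics/w2.png

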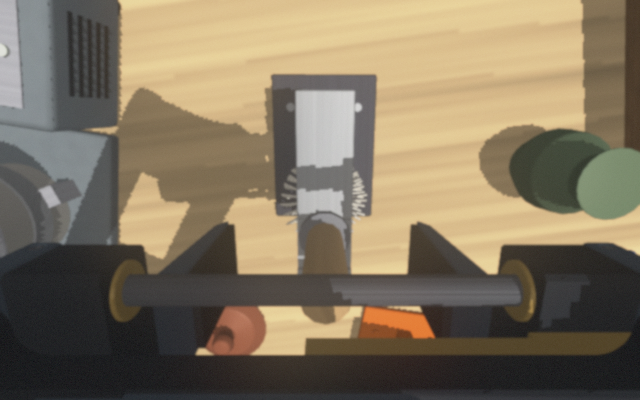

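The handle at (325,260) is centred between the two fingers, whose edges are at 235 and 412. I'll close the gripper.

Emit:
arm_command:
  slide:
    - [0, 0, 0]
    - [0, 0, 0]
    - [0, 0, 0]
    - [0, 0, 0]
    - [0, 0, 0]
    - [0, 0, 0]
    - [0, 0, 0]
    - [0, 0, 0]
    - [0, 0, 0]
    - [0, 0, 0]
    - [0, 0, 0]
    - [0, 0, 0]
  turn:
    - [0, 0, 0]
    - [0, 0, 0]
    - [0, 0, 0]
    - [0, 0, 0]
    - [0, 0, 0]
    - [0, 0, 0]
    - [0, 0, 0]
    - [0, 0, 0]
    - [0, 0, 0]
    - [0, 0, 0]
    - [0, 0, 0]
    - [0, 0, 0]
  grip: [255, 255, 255, 255, 255, 255, 255, 255, 255, 255, 255, 255]
  newtons: 35

```text
time_s: 3.78
ee_pos: [506.0, -301.6, 189.9]
ee_rot: [69.2, 90.0, -118.5]
force: [-0.2, 0.3, -0.6]
gripper_width: 22.0
```

Emit:
arm_command:
  slide:
    - [-0.5, 0, 0]
    - [-1.0, 0, 0]
    - [-1.4, 0, 0]
    - [-1.4, 0, 0]
    - [-1.4, 0, 0]
    - [-1.4, 0, 2]
    - [-1.4, 0, 4]
    - [-1.4, 0, 6]
    - [-1.4, 0, 8]
    - [-1.4, 0, 9]
    - [-4, 0, 9]
    - [-8, 0, 9]
    - [-12, 0, 9]
    - [-16, 0, 9]
    - [-16, 0, 9]
    - [-16, 0, 9]
  turn:
    - [0, 0, 0]
    - [0, 0, 0]
    - [0, 0, 0]
    - [0, 0, 0]
    - [0, 0, 0]
    - [0, 0, 0]
    - [0, 0, 0]
    - [0, 0, 0]
    - [0, 0, 0]
    - [0, 0, 0]
    - [0, 0, 0]
    - [0, 0, 0]
    - [0, 0, 0]
    - [0, 0, 0]
    - [0, 0, 0]
    - [0, 0, 0]
  grip: [255, 255, 255, 255, 255, 255, 255, 255, 255, 255, 255, 255, 255, 255, 255, 255]

```text
time_s: 5.12
ee_pos: [417.9, -290.1, 352.5]
ee_rot: [152.7, 89.6, -35.0]
force: [-0.4, 0.6, -2.4]
gripper_width: 21.3
```

```bash
python3 - <<'E'
from h import *
s=env.state(); p,Rm=pose(s); print(p,np.degrees(np.arctan2(Rm[1,1],Rm[0,1])),s['force'])
im,d=env.grab_frame('wrist'); save('w3',im); np.savez('w3.npz',im=im,d=d,p=p,R=Rm)
im,d=env.grab_frame('scene'); save('s3',cv2.resize(im[100:300,150:450],(800,533)))
im,d=env.grab_frame('top'); save('t3',cv2.resize(im[130:250,210:420],(800,457),interpolation=cv2.INTER_CUBIC)); np.savez('t3.npz',im=im,d=d)
P,u,v=cloud('top',d)
m=(abs(P[:,0]-535)<80)&(abs(P[:,1]+8)<80)&(P[:,2]>119)&(P[:,2]<150)
print(m.sum(),P[m].mean(0),np.percentile(P[m],[1,50,99],axis=0),cv2.minEnclosingCircle(P[m,:2].astype(np.float32)))
E
```

```text
[ 417.88776246 -290.12392457  352.47637475] -97.68689006508559 [-0.37387165  0.62560604 -2.38863321]
540 [532.3073642   -6.80764805 132.02513285] [[465.15563593 -66.37625132 119.90161145]
 [535.85856247  -7.16055814 130.441777  ]
 [605.71671801  53.56337449 148.64907744]] ((536.9358520507812, -6.1253342628479), 73.70964813232422)
```

View pics/w3.png

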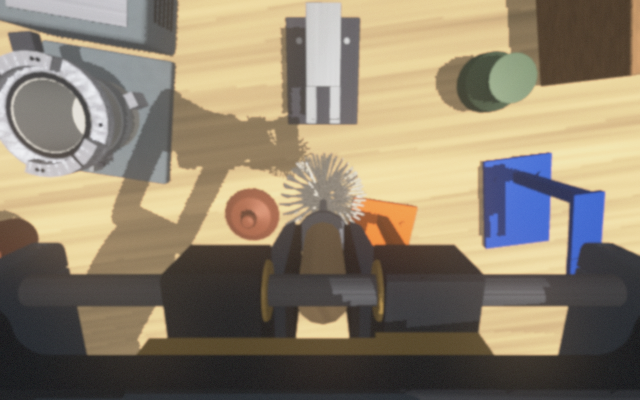

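View pics/s3.png

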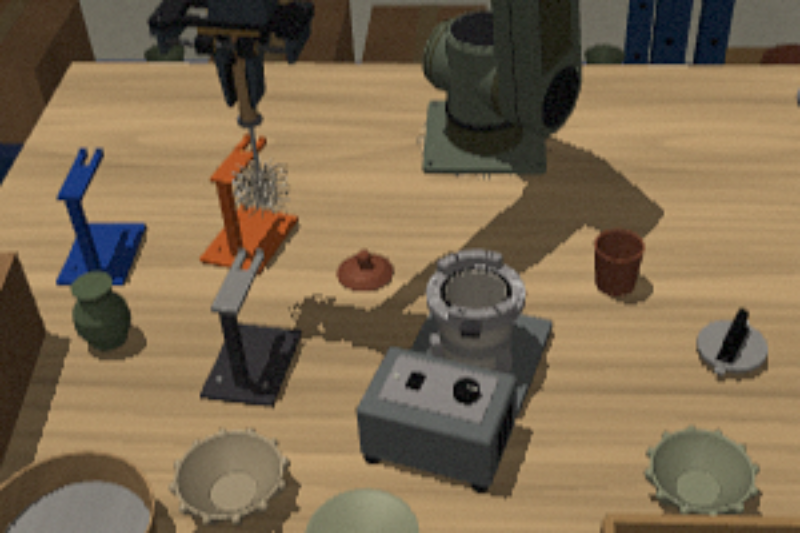

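View pics/t3.png

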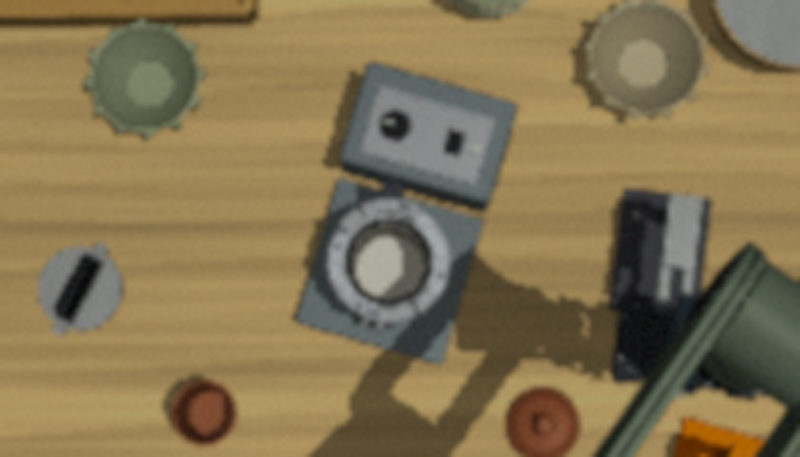

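The brush is out of the fork and hangs straight in the gripper: (325,200) in the wrist view and (255,150) in the scene crop. The fork is now empty. Next I'll fit the jar's axis and the collar's angle from the wrist clouds already taken.

```bash
cat > fit.py <<'E'
from h import *
from scipy.optimize import least_squares
def fitc(q):
    f=lambda x:np.hypot(q[:,0]-x[0],q[:,1]-x[1])-x[2]
    return least_squares(f,[q[:,0].mean(),q[:,1].mean(),40],loss='soft_l1')
def orth(P,col,c,zlo,zhi,half=90,s=4):
    m=(abs(P[:,0]-c[0])<half)&(abs(P[:,1]-c[1])<half)&(P[:,2]>zlo)&(P[:,2]<zhi)
    im=np.zeros((2*half*s,2*half*s,3),np.uint8)
    order=np.argsort(P[m][:,2])
    for k in order:
        p=P[m][k]; X=int((half-(p[1]-c[1]))*s); Y=int((half-(p[0]-c[0]))*s)
        cv2.circle(im,(X,Y),4,tuple(int(t) for t in col[m][k]),-1)
    return im
E
python3 - <<'E'
from fit import *
for n in ['w1','w3']:
    f=np.load(n+'.npz'); P,u,v=wcloud(f['d'],f['p'],f['R']); col=f['im'][v,u]
    m=(abs(P[:,0]-536)<85)&(abs(P[:,1]+8)<85)
    h,e=np.histogram(P[m,2],bins=np.arange(118,150,2)); print(n,list(zip(e,h)))
    q=P[m&(P[:,2]>122)&(P[:,2]<132)]; r=np.hypot(q[:,0]-536,q[:,1]+8)
    # inner edge: per angle min radius
    c=np.array([536,-8.])
    for it in range(4):
        a=np.degrees(np.arctan2(q[:,1]-c[1],q[:,0]-c[0])); r=np.hypot(q[:,0]-c[0],q[:,1]-c[1])
        e=[q[(a>=t)&(a<t+10)][np.argmin(r[(a>=t)&(a<t+10)])] for t in range(-180,180,10) if ((a>=t)&(a<t+10)).sum()>2]
        s=fitc(np.array(e)); c=s.x[:2]
    print('inner',s.x,len(e),np.round(np.abs(s.fun).mean(),2))
    save('o_'+n,orth(P,col,[536,-8],115,150)) 
E
```

```text
w1 [(np.int64(118), np.int64(185)), (np.int64(120), np.int64(205)), (np.int64(122), np.int64(235)), (np.int64(124), np.int64(2096)), (np.int64(126), np.int64(2388)), (np.int64(128), np.int64(116)), (np.int64(130), np.int64(56)), (np.int64(132), np.int64(75)), (np.int64(134), np.int64(149)), (np.int64(136), np.int64(414)), (np.int64(138), np.int64(281)), (np.int64(140), np.int64(1625)), (np.int64(142), np.int64(232)), (np.int64(144), np.int64(0)), (np.int64(146), np.int64(0))]
inner [524.93494166  -5.42941867  37.63355388] 36 0.21
w3 [(np.int64(118), np.int64(215)), (np.int64(120), np.int64(239)), (np.int64(122), np.int64(276)), (np.int64(124), np.int64(2302)), (np.int64(126), np.int64(2586)), (np.int64(128), np.int64(138)), (np.int64(130), np.int64(88)), (np.int64(132), np.int64(94)), (np.int64(134), np.int64(162)), (np.int64(136), np.int64(461)), (np.int64(138), np.int64(326)), (np.int64(140), np.int64(1488)), (np.int64(142), np.int64(220)), (np.int64(144), np.int64(0)), (np.int64(146), np.int64(0))]
inner [524.74317413  -5.5335467   37.53884724] 36 0.28
```

View pics/o_w1.png

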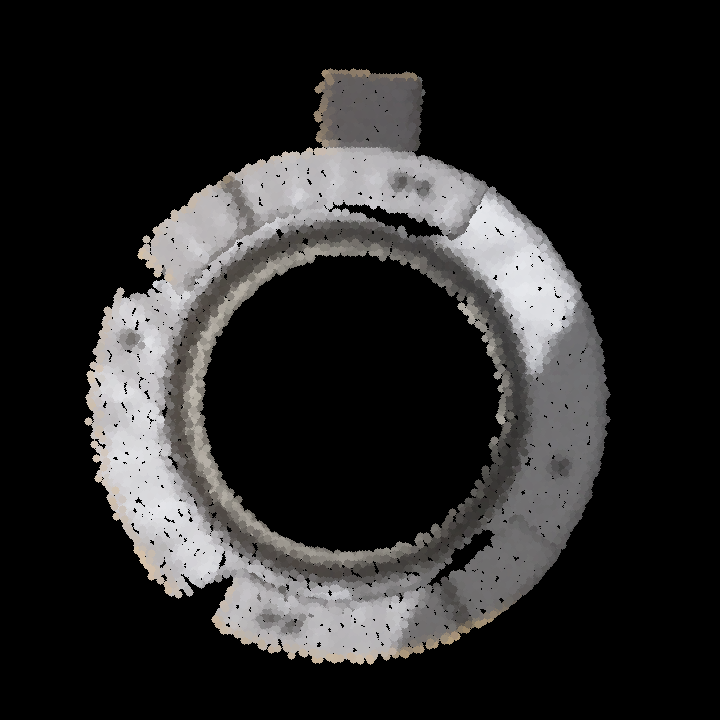

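The jar's axis is at (524.8,-5.5), and both views agree. In the rebuilt top view the half-turn lines are at (240,198) and (455,605), so the collar's x axis is near +28° world. The single dots at (130,340) and (560,466), and the latch housing at (370,110), fit that. Now I'll carry the brush over.

Emit:
arm_command:
  slide:
    - [0, -29.6, -6.8]
    - [0, -29.6, -6.8]
    - [0, -29.6, -6.8]
    - [0, -29.6, -6.8]
    - [0, -29.6, -6.8]
    - [0, -29.6, -6.8]
    - [0, -29.6, -6.8]
    - [0, -29.6, -6.8]
    - [0, -29.6, -6.8]
    - [0, -29.6, -6.8]
    - [0, -29.6, -6.8]
    - [0, -29.6, -6.8]
    - [0, -29.6, -6.8]
    - [0, -29.6, -6.8]
  turn:
    - [0, 0, 0]
    - [0, 0, 0]
    - [0, 0, 0]
    - [0, 0, 0]
    - [0, 0, 0]
    - [0, 0, 0]
    - [0, 0, 0]
    - [0, 0, 0]
    - [0, 0, 0]
    - [0, 0, 0]
    - [0, 0, 0]
    - [0, 0, 0]
    - [0, 0, 0]
    - [0, 0, 0]
  grip: [255, 255, 255, 255, 255, 255, 255, 255, 255, 255, 255, 255, 255, 255]

```text
time_s: 6.43
ee_pos: [523.5, -6.3, 350.1]
ee_rot: [133.3, 90.0, -54.5]
force: [-0.6, -0.2, -1.1]
gripper_width: 21.1
```

```bash
python3 - <<'E'
from fit import *
s=env.state(); p,Rm=pose(s); print(p,np.degrees(np.arctan2(Rm[1,1],Rm[0,1])),s['force'],s['qpos'].round(1) if hasattr(s['qpos'],'round') else s['qpos'])
im,d=env.grab_frame('wrist'); save('w4',im); np.savez('w4.npz',im=im,d=d,p=p,R=Rm)
im,d=env.grab_frame('scene'); save('s4',cv2.resize(im[100:300,200:500],(800,533)))
E
```

```text
[523.49060817  -6.31821229 350.05817331] -97.79680863126465 [-0.61902352 -0.24038924 -1.12254722] [-1.9 10.5 82.1 -0.  87.3 95.9]
```

View pics/w4.png

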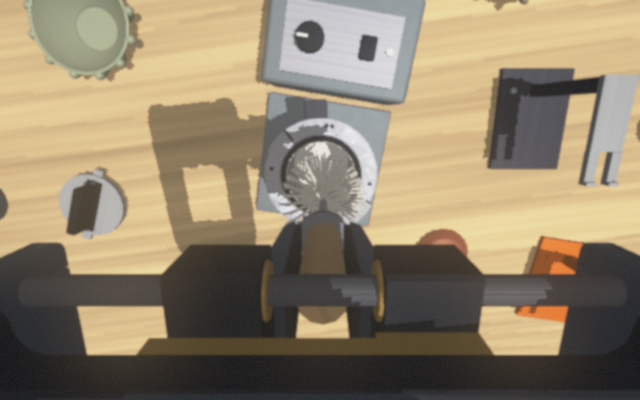

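View pics/s4.png

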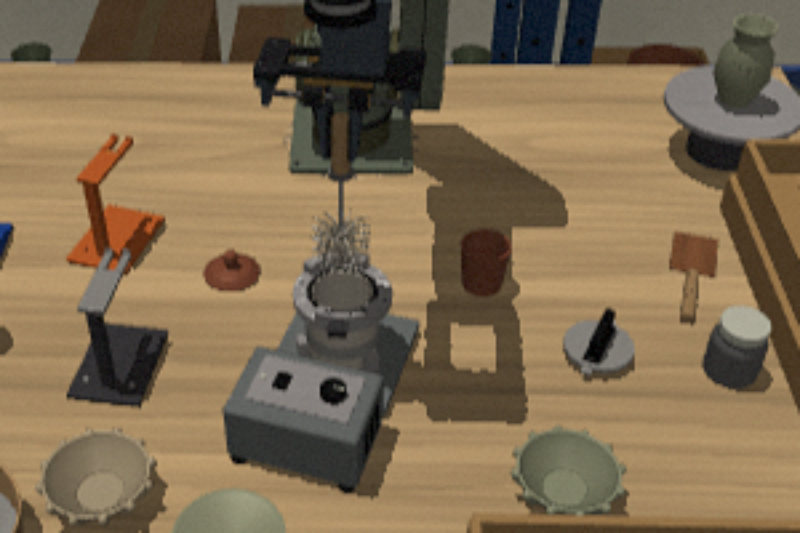

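The brush head at (322,175) is centred over the jar's mouth, and the brush hangs upright. I'll lower it most of the way, slowing near the floor.

Emit:
arm_command:
  slide:
    - [0, -0.1, -0.24]
    - [2.5, -0.1, -0.24]
    - [5.5, -0.1, -0.24]
    - [8.5, -0.1, -0.24]
    - [11, -0.1, -0.24]
    - [12.5, -0.1, -0.24]
    - [13.3, -0.1, -0.24]
    - [13.5, -0.1, -0.24]
    - [13.5, -0.1, -0.24]
    - [13.5, -0.1, -0.24]
  turn:
    - [0, 0, 0]
    - [0, 0, 0]
    - [0, 0, 0]
    - [0, 0, 0]
    - [0, 0, 0]
    - [0, 0, 0]
    - [0, 0, 0]
    - [0, 0, 0]
    - [0, 0, 0]
    - [0, 0, 0]
  grip: [255, 255, 255, 255, 255, 255, 255, 255, 255, 255]

```text
time_s: 7.37
ee_pos: [527.2, -4.6, 216.2]
ee_rot: [-175.8, 89.9, -3.5]
force: [-0.5, 0.5, -1.0]
gripper_width: 21.5
```

Emit:
arm_command:
  slide:
    - [0.2, 0, 0.1]
    - [0.3, 0, 0.1]
    - [0.4, 0, 0.1]
    - [0.4, 0, 0.1]
  turn:
    - [0, 0, 0]
    - [0, 0, 0]
    - [0, 0, 0]
    - [0, 0, 0]
  grip: [255, 255, 255, 255]

```text
time_s: 7.7
ee_pos: [525.3, -4.4, 211.1]
ee_rot: [175.6, 90.0, -12.1]
force: [0.2, 0.2, -1.7]
gripper_width: 21.2
```

```bash
python3 - <<'E'
from h import *
s=env.state();print(s['ee_pos'],s['force'])
E
```

```text
[525.30613042  -4.40759407 211.12490612] [ 0.18811558  0.23901866 -1.71070545]
```

Emit:
arm_command:
  slide:
    - [0.1, 0, 0]
    - [0.2, 0, 0]
    - [0.2, 0, 0]
  turn:
    - [0, 0, 0]
    - [0, 0, 0]
    - [0, 0, 0]
  grip: [255, 255, 255]

```text
time_s: 7.95
ee_pos: [525.3, -4.4, 208.9]
ee_rot: [135.5, 90.0, -52.2]
force: [0.4, -0.1, -2.6]
gripper_width: 21.5
```

Emit:
arm_command:
  slide:
    - [0.1, 0, 0]
    - [0.1, 0, 0]
    - [0.2, 0, 0]
    - [0.2, 0, 0]
  turn:
    - [0, 0, 0]
    - [0, 0, 0]
    - [0, 0, 0]
    - [0, 0, 0]
  grip: [255, 255, 255, 255]

```text
time_s: 8.28
ee_pos: [525.8, -4.5, 208.8]
ee_rot: [-177.2, 89.9, -4.9]
force: [-1.4, -0.0, 8.7]
gripper_width: 21.7
```

That's contact with the floor: the force changed from about -2 N to +8.7 N. Now I'll go up and do the second stroke.

Emit:
arm_command:
  slide:
    - [-1, 0, 0]
    - [-4, 0, 0]
    - [-8, 0, 0]
    - [-11, 0, 0]
    - [-12, 0, 0]
    - [-12, 0, 0]
    - [-12, 0, 0]
    - [-11, 0, 0]
    - [-8, 0, 0]
    - [-5, 0, 0]
    - [-2.5, 0, 0]
    - [-1, 0, 0]
    - [-0.4, 0, 0]
    - [-0.3, 0, 0]
    - [-0.2, 0, 0]
    - [-0.15, 0, 0]
    - [-0.1, 0, 0]
    - [-0.1, 0, 0]
  turn:
    - [0, 0, 0]
    - [0, 0, 0]
    - [0, 0, 0]
    - [0, 0, 0]
    - [0, 0, 0]
    - [0, 0, 0]
    - [0, 0, 0]
    - [0, 0, 0]
    - [0, 0, 0]
    - [0, 0, 0]
    - [0, 0, 0]
    - [0, 0, 0]
    - [0, 0, 0]
    - [0, 0, 0]
    - [0, 0, 0]
    - [0, 0, 0]
    - [0, 0, 0]
    - [0, 0, 0]
  grip: [255, 255, 255, 255, 255, 255, 255, 255, 255, 255, 255, 255, 255, 255, 255, 255, 255, 255]

```text
time_s: 9.78
ee_pos: [523.7, -4.8, 208.1]
ee_rot: [24.0, 89.8, -163.7]
force: [-4.0, -0.2, 13.8]
gripper_width: 21.7
```

Floor contact on the second stroke too, at +13.8 N. Now back up and over to the fork's open side.

Emit:
arm_command:
  slide:
    - [-2, 0, 0]
    - [-5, 0, 0]
    - [-9, 0, 0]
    - [-12.5, 0, 0]
    - [-14.2, 0, 0]
    - [-14.2, 0, 0]
    - [-14.2, 29.7, 6.94]
    - [-14.2, 29.7, 6.94]
    - [-14.2, 29.7, 6.94]
    - [-14.2, 29.7, 6.94]
    - [-14.2, 29.7, 6.94]
    - [-14.2, 29.7, 6.94]
    - [-14.2, 29.7, 6.94]
    - [-14.2, 29.7, 6.94]
    - [-14.2, 29.7, 6.94]
    - [-14.2, 29.7, 6.94]
    - [-14.2, 29.7, 6.94]
    - [-14.2, 29.7, 6.94]
    - [-14.2, 29.7, 6.94]
    - [-14.2, 29.7, 6.94]
  turn:
    - [0, 0, 0]
    - [0, 0, 0]
    - [0, 0, 0]
    - [0, 0, 0]
    - [0, 0, 0]
    - [0, 0, 0]
    - [0, 0, 0]
    - [0, 0, 0]
    - [0, 0, 0]
    - [0, 0, 0]
    - [0, 0, 0]
    - [0, 0, 0]
    - [0, 0, 0]
    - [0, 0, 0]
    - [0, 0, 0]
    - [0, 0, 0]
    - [0, 0, 0]
    - [0, 0, 0]
    - [0, 0, 0]
    - [0, 0, 0]
  grip: [255, 255, 255, 255, 255, 255, 255, 255, 255, 255, 255, 255, 255, 255, 255, 255, 255, 255, 255, 255]

```text
time_s: 11.45
ee_pos: [417.2, -288.5, 349.9]
ee_rot: [-95.6, 90.0, 76.8]
force: [0.1, 1.0, -1.4]
gripper_width: 21.7
```

```bash
python3 - <<'E'
from fit import *
s=env.state(); p,Rm=pose(s); print(p,np.degrees(np.arctan2(Rm[1,1],Rm[0,1])),s['force'])
im,d=env.grab_frame('wrist'); save('w5',im); np.savez('w5.npz',im=im,d=d,p=p,R=Rm)
for n in ['w3','w5']:
    f=np.load(n+'.npz'); Q,u,v=wcloud(f['d'],np.zeros(3),np.eye(3)) # tool coords
    m=(abs(Q[:,1])<16)&(Q[:,2]>-30)&(Q[:,2]<30)&(Q[:,0]>-45)&(Q[:,0]<230)
    for lo,hi in [(-45,-20),(-20,10),(25,40),(40,60),(60,110),(120,170),(170,200)]:
        k=m&(Q[:,0]>lo)&(Q[:,0]<hi)
        if k.sum(): print(n,lo,k.sum(),np.median(Q[k],axis=0).round(1))
    k=m&(Q[:,0]>-60); print(n,'top',np.percentile(Q[k][:,0],1))
    # collar: abs y<17, look at x histogram
    k=(abs(Q[:,1])<16)&(abs(Q[:,2]+12)<14); h,e=np.histogram(Q[k,0],bins=np.arange(24,52,2)); print(list(zip(e,h)))
E
```

```text
[ 417.21118339 -288.46884616  349.86320895] -97.58438643455894 [ 0.12434158  0.96162929 -1.41241454]
w3 -45 2211 [-35.8  -0.2  -8.9]
w3 -20 1658 [-7.  -0.1 -9.2]
w3 25 774 [34.8  0.  -9. ]
w3 60 61 [96.2  0.2 -1.5]
w3 120 1166 [132.4   1.1  -9.6]
w3 170 6 [171.5 -10.9  -5.5]
w3 top -43.714155551119866
[(np.int64(24), np.int64(40)), (np.int64(26), np.int64(39)), (np.int64(28), np.int64(31)), (np.int64(30), np.int64(33)), (np.int64(32), np.int64(50)), (np.int64(34), np.int64(475)), (np.int64(36), np.int64(50)), (np.int64(38), np.int64(36)), (np.int64(40), np.int64(0)), (np.int64(42), np.int64(0)), (np.int64(44), np.int64(0)), (np.int64(46), np.int64(0)), (np.int64(48), np.int64(0))]
w5 -45 2240 [-36.7  -0.2  -8.6]
w5 -20 1646 [-7.2 -0.1 -9.1]
w5 25 749 [34.1  0.  -8.4]
w5 40 1 [ 40.2  -5.5 -12.7]
w5 60 65 [97.3  0.2 -0.4]
w5 120 1174 [133.2   0.4  -9.8]
w5 170 5 [170.9 -11.3  -4.2]
w5 top -43.53440419533642
[(np.int64(24), np.int64(42)), (np.int64(26), np.int64(35)), (np.int64(28), np.int64(32)), (np.int64(30), np.int64(20)), (np.int64(32), np.int64(203)), (np.int64(34), np.int64(335)), (np.int64(36), np.int64(47)), (np.int64(38), np.int64(18)), (np.int64(40), np.int64(1)), (np.int64(42), np.int64(0)), (np.int64(44), np.int64(0)), (np.int64(46), np.int64(0)), (np.int64(48), np.int64(0))]
```

View pics/w5.png

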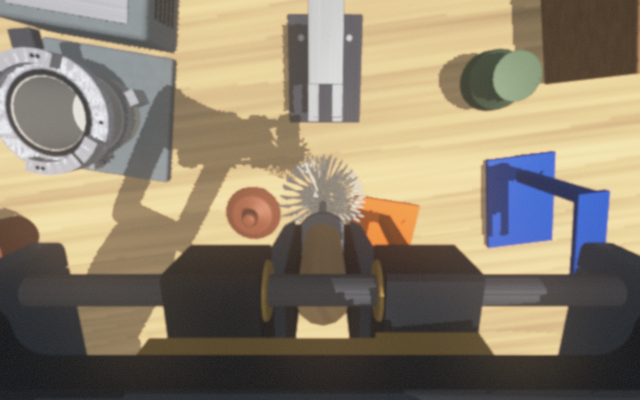

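```bash
python3 - <<'E'
from fit import *
f=np.load('w5.npz'); Q,u,v=wcloud(f['d'],np.zeros(3),np.eye(3))
m=(abs(Q[:,0]-200)<5)&(abs(Q[:,1])<30)&(Q[:,2]<-50)&(Q[:,2]>-190)
q=Q[m]; print(m.sum(),q[:,0].mean())
for z in range(-175,-60,8):
    s=q[abs(q[:,2]-z)<4]
    if len(s)>3:
        ys=np.sort(s[:,1]); g=np.diff(ys); i=g.argmax(); print(z,ys[0].round(1),ys[-1].round(1),'mid',((ys[0]+ys[-1])/2).round(1),'gap',g.max().round(1),((ys[i]+ys[i+1])/2).round(1), s[:,0].min().round(1))
E
```

```text
3693 200.67316902703345
-175 -13.9 20.1 mid 3.1 gap 1.0 3.6 199.1
-167 -13.9 20.1 mid 3.1 gap 0.9 -0.2 198.2
-159 -14.0 19.3 mid 2.7 gap 0.9 -1.1 198.3
-151 -13.1 19.5 mid 3.2 gap 1.0 -0.2 198.6
-143 -13.2 19.6 mid 3.2 gap 1.0 -1.1 198.4
-135 -13.3 19.8 mid 3.3 gap 1.0 -1.1 198.3
-127 -13.3 19.9 mid 3.3 gap 1.0 -1.1 198.8
-119 -13.4 19.0 mid 2.8 gap 1.0 -1.1 198.1
-111 -13.5 19.2 mid 2.9 gap 1.0 -0.1 198.8
-103 -13.6 19.3 mid 2.9 gap 1.0 -1.1 198.5
-95 -13.6 19.4 mid 2.9 gap 1.0 6.9 198.8
-87 -13.7 19.5 mid 2.9 gap 15.0 2.9 198.8
-79 -13.8 19.6 mid 2.9 gap 15.1 2.9 198.0
-71 -13.8 19.7 mid 3.0 gap 14.3 2.5 198.3
-63 -13.7 19.6 mid 2.9 gap 14.3 2.5 195.1
```

```bash
python3 - <<'E'
from fit import *
for n,zz in [('w2',40),('w3',200)]:
    f=np.load(n+'.npz'); Q,u,v=wcloud(f['d'],np.zeros(3),np.eye(3))
    m=(abs(Q[:,0]-zz)<5)&(abs(Q[:,1])<30)&(Q[:,2]<-25+(0 if n=='w2' else -60))&(Q[:,2]>-190); q=Q[m]
    for z in range(-175,-20,16):
        s=q[abs(q[:,2]-z)<4]
        if len(s)>8: print(n,z,s[:,1].min().round(1),s[:,1].max().round(1),((s[:,1].min()+s[:,1].max())/2).round(1))
f=np.load('w2.npz'); Q,u,v=wcloud(f['d'],np.zeros(3),np.eye(3))
for lo,hi in [(-38,-28),(-25,0),(0,25)]:
    m=(Q[:,0]>lo)&(Q[:,0]<hi)&(abs(Q[:,1])<20)&(abs(Q[:,2])<25); print('handle',lo,Q[m][:,1].min(),Q[m][:,1].max(),Q[m][:,2].min(),Q[m][:,2].max())
E
```

```text
w2 -79 -15.9 18.2 1.1
w2 -63 -15.7 18.1 1.2
w2 -47 -16.0 17.7 0.9
w2 -31 -15.7 17.6 0.9
w3 -175 -15.8 17.4 0.8
w3 -159 -16.0 17.5 0.8
w3 -143 -16.2 16.9 0.3
w3 -127 -16.4 17.1 0.4
w3 -111 -15.6 17.3 0.9
w3 -95 -15.7 17.5 0.9
handle -38 -8.789779465495894 10.568433866115678 -9.920239974001653 12.355316875062044
handle -25 -10.084513929486121 11.803053504002957 -9.986111013653996 2.0909735609378544
handle 0 -10.075511598165141 11.877770174273852 -9.643236859385446 2.122754857312813
```

Emit:
arm_command:
  slide:
    - [0, 0.24, 0]
    - [3.5, 0.24, 0]
    - [7, 0.24, 0]
    - [10.5, 0.24, 0]
    - [13.5, 0.24, 0]
    - [14.5, 0.24, 0]
    - [14.5, 0.24, 0]
    - [14.5, 0.24, 0]
  turn:
    - [0, 0, 0]
    - [0, 0, 0]
    - [0, 0, 0]
    - [0, 0, 0]
    - [0, 0, 0]
    - [0, 0, 0]
    - [0, 0, 0]
    - [0, 0, 0]
  grip: [255, 255, 255, 255, 255, 255, 255, 255]

```text
time_s: 12.17
ee_pos: [417.2, -292.4, 206.0]
ee_rot: [149.5, 89.9, -38.1]
force: [0.2, 0.4, -0.7]
gripper_width: 21.7
```

```bash
python3 - <<'E'
from fit import *
s=env.state(); p,Rm=pose(s); print(p,np.degrees(np.arctan2(Rm[1,1],Rm[0,1])),s['force'])
im,d=env.grab_frame('wrist'); save('w6',im); np.savez('w6.npz',im=im,d=d,p=p,R=Rm)
print('after',env.state()['ee_pos'])
Q,u,v=wcloud(d,np.zeros(3),np.eye(3))
m=(abs(Q[:,0]-53)<8)&(abs(Q[:,1])<30)&(Q[:,2]<-50)&(Q[:,2]>-190); q=Q[m]
for z in range(-175,-50,12):
    s=q[abs(q[:,2]-z)<4]
    if len(s)>8: print(z,((s[:,1].min()+s[:,1].max())/2).round(1),np.median(s[:,0]).round(1))
k=(abs(Q[:,1])<16)&(Q[:,0]>25)&(Q[:,0]<42)&(Q[:,2]>-30); print('collar',Q[k][:,1].min(),Q[k][:,1].max(),np.median(Q[k],axis=0))
k=(abs(Q[:,1])<8)&(Q[:,0]>50)&(Q[:,0]<125)&(Q[:,2]>-12); print('wire',k.sum(),np.median(Q[k],axis=0))
E
```

```text
[ 417.19986842 -292.35593224  205.98297303] -97.68310286603152 [ 0.16831087  0.38198988 -0.73356278]
after [ 417.70353089 -292.74669596  206.88078876]
-127 -1.4 57.1
-115 -1.5 57.1
-103 -1.5 57.1
-91 -1.4 57.0
-79 -1.5 57.0
-67 -1.5 56.5
collar -13.986346306171944 12.812286793183798 [34.01735162 -0.58119823 -8.4889924 ]
wire 343 [117.48017428  -0.57812055  -0.88646228]
```

View pics/w6.png

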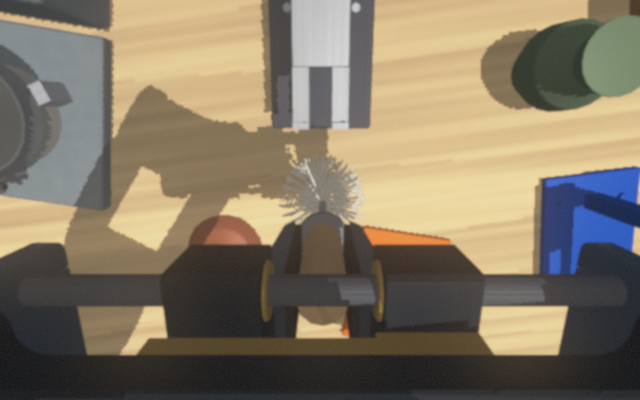

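The slot at (322,95) is in line with the brush at (322,190), and the collar clears the lips by about 13 mm. I'll slide it in.

Emit:
arm_command:
  slide:
    - [0, -0.1, 0]
    - [0, -0.1, -2]
    - [0, -0.1, -4]
    - [0, -0.1, -6]
    - [0, -0.1, -7.5]
    - [0, -0.1, -8.5]
    - [0, -0.1, -9]
    - [0, -0.1, -9]
    - [0, -0.1, -9]
  turn:
    - [0, 0, 0]
    - [0, 0, 0]
    - [0, 0, 0]
    - [0, 0, 0]
    - [0, 0, 0]
    - [0, 0, 0]
    - [0, 0, 0]
    - [0, 0, 0]
    - [0, 0, 0]
  grip: [255, 255, 255, 255, 255, 255, 255, 255, 255]

```text
time_s: 12.97
ee_pos: [505.4, -302.8, 205.3]
ee_rot: [45.3, 90.0, -142.4]
force: [0.3, -0.4, -2.0]
gripper_width: 21.5
```

```bash
cat > chk.py <<'E'
from fit import *
import sys
s=env.state(); p,Rm=pose(s); print(p,np.degrees(np.arctan2(Rm[1,1],Rm[0,1])),s['force'])
im,d=env.grab_frame('wrist'); n=sys.argv[1]; save(n,im); np.savez(n+'.npz',im=im,d=d,p=p,R=Rm)
Q,u,v=wcloud(d,np.zeros(3),np.eye(3))
m=(abs(Q[:,0]-50)<12)&(abs(Q[:,1])<30)&(Q[:,2]<-25)&(Q[:,2]>-190); q=Q[m]
for z in range(-105,-15,12):
    s=q[abs(q[:,2]-z)<4]
    if len(s)>8: print(z,((s[:,1].min()+s[:,1].max())/2).round(1),np.median(s[:,0]).round(1))
print('arm far end z',q[:,2].min())
k=(abs(Q[:,1])<18)&(Q[:,0]>25)&(Q[:,0]<38)&(Q[:,2]>-30); print('collar top',Q[k][:,1].min(),Q[k][:,1].max(),Q[k][:,2].min(),np.median(Q[k],axis=0))
E
python3 chk.py w7
```

```text
[ 505.3734959  -302.83752941  205.32680251] -97.68533284176918 [ 0.2651708  -0.3758527  -2.00394683]
-81 0.3 56.3
-69 0.3 56.3
-57 0.0 56.2
-45 0.3 56.3
-33 0.0 56.2
arm far end z -85.00864435380801
collar top -13.257873907582132 12.604415192098491 -14.319682978718866 [ 3.40718683e+01 -5.30279563e-03 -8.40485260e+00]
```

View pics/w7.png

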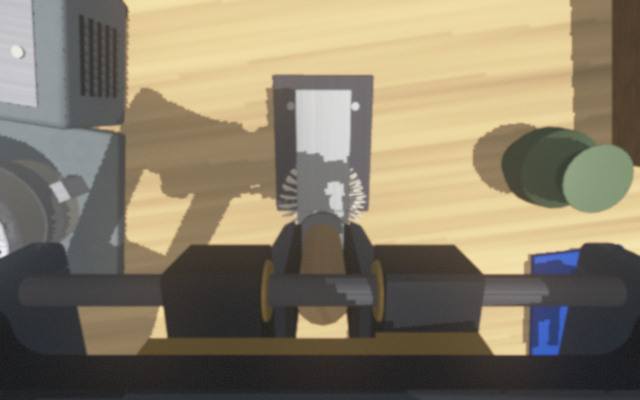

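The brush is now in the slot, about 16 mm above the seat and centred within 1 mm. I'll lower it.

Emit:
arm_command:
  slide:
    - [0.6, 0, 0]
    - [1.0, 0, 0]
    - [1.3, 0, 0]
    - [1.45, 0, 0]
    - [1.55, 0, 0]
    - [1.6, 0, 0]
    - [1.6, 0, 0]
  turn:
    - [0, 0, 0]
    - [0, 0, 0]
    - [0, 0, 0]
    - [0, 0, 0]
    - [0, 0, 0]
    - [0, 0, 0]
    - [0, 0, 0]
  grip: [255, 255, 255, 255, 255, 255, 255]

```text
time_s: 13.6
ee_pos: [505.7, -302.9, 189.2]
ee_rot: [130.4, 90.0, -57.3]
force: [-1.2, 0.4, 0.0]
gripper_width: 21.3
```

Emit:
arm_command:
  slide:
    - [0.1, 0, 0]
    - [0.1, 0, 0]
    - [0.1, 0, 0]
  turn:
    - [0, 0, 0]
    - [0, 0, 0]
    - [0, 0, 0]
  grip: [255, 255, 255]

```text
time_s: 13.85
ee_pos: [505.8, -303.0, 189.2]
ee_rot: [145.8, 89.9, -41.8]
force: [-2.1, 1.3, 5.3]
gripper_width: 21.4
```

Contact with the seat at +5 N. I'll release by opening only partway, then check.

Emit:
arm_command:
  slide:
    - [0, 0, 0]
    - [0, 0, 0]
    - [0, 0, 0]
    - [0, 0, 0]
    - [0, 0, 0]
    - [0, 0, 0]
    - [0, 0, 0]
    - [0, 0, 0]
  turn:
    - [0, 0, 0]
    - [0, 0, 0]
    - [0, 0, 0]
    - [0, 0, 0]
    - [0, 0, 0]
    - [0, 0, 0]
    - [0, 0, 0]
    - [0, 0, 0]
  grip: [60, 60, 0, 0, 0, 0, 0, 0]

```text
time_s: 14.52
ee_pos: [505.8, -302.9, 187.9]
ee_rot: [40.7, 90.0, -147.0]
force: [-1.0, -0.4, -0.3]
gripper_width: 71.6
```

```bash
python3 chk.py w8; python3 - <<'E'
from h import *
f=np.load('w8.npz'); Q,u,v=wcloud(f['d'],np.zeros(3),np.eye(3))
for lo,hi in [(-38,-28),(-25,0),(0,25)]:
    m=(Q[:,0]>lo)&(Q[:,0]<hi)&(abs(Q[:,1])<20)&(abs(Q[:,2])<25); print('handle',lo,Q[m].min(0).round(1),Q[m].max(0).round(1))
print(env.state()['gripper_width'])
E
```

```text
[ 505.80687184 -302.90082512  187.87205485] -97.68918342631356 [-1.03678312 -0.42980396 -0.31327669]
-81 -0.0 39.0
-69 0.3 38.9
-57 -0.0 38.9
-45 0.1 38.9
-33 0.0 38.9
arm far end z -84.65558179493011
collar top -16.959340911267617 16.877581091019987 -29.985970904871053 [ 3.30755797e+01  6.43815257e-03 -7.85232489e+00]
handle -38 [-38.  -10.3  -9.8] [-28.    6.2   5.3]
handle -25 [-25.  -11.1  -9.8] [-0.1 10.6  1.4]
handle 0 [  0.  -11.2  -9.6] [24.9 10.7  2.1]
76.1635725858282
```

View pics/w8.png

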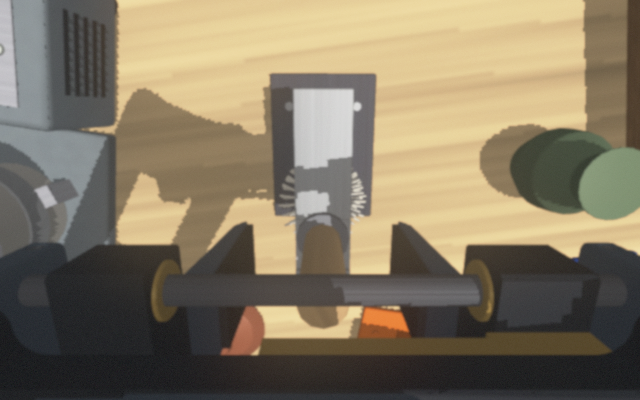

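The brush hangs upright at (322,235). Its collar top is 6 mm above the arms, so it's seated, and the fingers are clear. Next I'll work out the lid's pose from the earlier w4 frame.

```bash
python3 - <<'E'
from fit import *
f=np.load('w4.npz'); P,u,v=wcloud(f['d'],f['p'],f['R'])
B=(abs(P[:,0]-512)<75)&(abs(P[:,1]-338)<75)
m=B&(P[:,2]>15)&(P[:,2]<24); print(m.sum(),P[m].mean(0),cv2.minEnclosingCircle(P[m,:2].astype(np.float32)))
m=B&(P[:,2]>50)&(P[:,2]<62); print(m.sum(),P[m].mean(0),cv2.minAreaRect(P[m,:2].astype(np.float32)))
p,Rm=pose(); print(p)
# view pose: TCP so that camera sees lid; tool y yaw 62
R1=Rtool(62); lid=np.array([511,338,0]); 
p1=np.array([511,338,260])-R1[:,2]*0
up=p+[0,0,170]
print('tool z',R1[:,2]); print(rel(p1,R1,p,Rm))
E
```

```text
2174 [509.8130535  332.30181907  19.26244477] ((507.9059753417969, 339.9052734375), 55.93180465698242)
567 [508.93987346 338.22561254  55.69160055] ((507.9639892578125, 339.92950439453125), (14.680927276611328, 69.99395751953125), 62.09648513793945)
[ 505.79857796 -302.88648489  187.92043491]
tool z [ 0.88294759 -0.46947156  0.        ]
(array([ -7.21191003, -63.58160269,   8.05904484]), array([-2.78709382e+00,  8.83427735e-05, -1.01160891e-05]))
```

Emit:
arm_command:
  slide:
    - [-3.5, 0, 0]
    - [-7.5, 0, 0]
    - [-11.5, 0, 0]
    - [-15, 0, 0]
    - [-15, -63.7, 8.4]
    - [-15, -63.7, 8.4]
    - [-15, -63.7, 8.4]
    - [-15, -63.7, 8.4]
    - [-15, -63.7, 8.4]
    - [-15, -63.7, 8.4]
    - [-15, -63.7, 8.4]
    - [-15, -63.7, 8.4]
    - [-15, -63.7, 8.4]
    - [-15, -63.7, 8.4]
    - [-15, -63.7, 8.4]
    - [-15, -63.7, 8.4]
    - [-15, -63.7, 8.4]
    - [-15, -63.7, 8.4]
    - [-15, -63.7, 8.4]
    - [-15, -63.7, 8.4]
  turn:
    - [0, 0, 0]
    - [0, 0, 0]
    - [0, 0, 0]
    - [0, 0, 0]
    - [-1.7, 0, 0]
    - [-1.7, 0, 0]
    - [-1.7, 0, 0]
    - [-1.7, 0, 0]
    - [-1.7, 0, 0]
    - [-1.7, 0, 0]
    - [-1.7, 0, 0]
    - [-1.7, 0, 0]
    - [-1.7, 0, 0]
    - [-1.7, 0, 0]
    - [-1.7, 0, 0]
    - [-1.7, 0, 0]
    - [-1.7, 0, 0]
    - [-1.7, 0, 0]
    - [-1.7, 0, 0]
    - [-1.7, 0, 0]
  grip: [0, 0, 0, 0, 0, 0, 0, 0, 0, 0, 0, 0, 0, 0, 0, 0, 0, 0, 0, 0]

```text
time_s: 16.23
ee_pos: [507.0, 344.5, 337.1]
ee_rot: [-156.2, 89.9, 113.7]
force: [0.1, 0.0, -0.1]
gripper_width: 91.2
```

```bash
python3 - <<'E'
from fit import *
p,Rm=pose(); print(p,np.degrees(np.arctan2(Rm[1,1],Rm[0,1])), env.state()['qpos'])
print(rel([508,339.9,250],Rtool(62.1),p,Rm))
E
```

```text
[507.01665035 344.50702688 337.07783322] -0.06486554496805098 [33.056322   19.37846168 71.80866732  0.11970293 88.79317107 33.11873435]
(array([8.70678717, 0.10628693, 0.47745924]), array([-1.08498199e+00, -2.20629456e-03, -2.83026953e-04]))
```

Emit:
arm_command:
  slide:
    - [3, 0.1, 0.4]
    - [7, 0.1, 0.4]
    - [7, 0.1, 0.4]
    - [7, 0.1, 0.4]
    - [7, 0.1, 0.4]
    - [7, 0.1, 0.4]
    - [7, 0.1, 0.4]
    - [7, 0.1, 0.4]
    - [7, 0.1, 0.4]
    - [7, 0.1, 0.4]
    - [7, 0.1, 0.4]
    - [7, 0.1, 0.4]
  turn:
    - [-1.085, 0, 0]
    - [-1.085, 0, 0]
    - [-1.085, 0, 0]
    - [-1.085, 0, 0]
    - [-1.085, 0, 0]
    - [-1.085, 0, 0]
    - [-1.085, 0, 0]
    - [-1.085, 0, 0]
    - [-1.085, 0, 0]
    - [-1.085, 0, 0]
    - [-1.085, 0, 0]
    - [-1.085, 0, 0]
  grip: [0, 0, 0, 0, 0, 0, 0, 0, 0, 0, 0, 0]

```text
time_s: 17.23
ee_pos: [508.8, 335.4, 268.0]
ee_rot: [-37.0, 90.0, -65.3]
force: [-0.6, -0.2, -0.5]
gripper_width: 91.3
```

```bash
python3 - <<'E'
from fit import *
p,Rm=pose(); yaw=np.degrees(np.arctan2(Rm[1,1],Rm[0,1])); print(p,yaw)
im,d=env.grab_frame('wrist'); n='w9'; save(n,im); np.savez(n+'.npz',im=im,d=d,p=p,R=Rm)
im,d0=env.grab_frame('scene'); save('s9',cv2.resize(im[100:300,120:420],(800,533)))
P,u,v=wcloud(d,p,Rm)
B=(abs(P[:,0]-508)<65)&(abs(P[:,1]-340)<65)
m=B&(P[:,2]>15)&(P[:,2]<24); print(m.sum(),P[m].mean(0),cv2.minEnclosingCircle(P[m,:2].astype(np.float32)))
m=B&(P[:,2]>50)&(P[:,2]<62); r=cv2.minAreaRect(P[m,:2].astype(np.float32)); print(m.sum(),np.percentile(P[m][:,2],[5,50,95]),r)
c=np.r_[r[0],0]; Q=(c-p)@Rm; print('grip in tool',Q)
E
```

```text
[508.81838841 335.38280142 267.95113867] 61.75337240562509
4023 [506.55904515 343.03363649  19.33344092] ((508.3808288574219, 342.13092041015625), 55.74368667602539)
781 [53.73513172 56.60722657 58.12366971] ((508.38250732421875, 342.1280822753906), (13.966241836547852, 69.16709899902344), 63.035194396972656)
grip in tool [267.94982944   5.7690896   -3.62050148]
```

View pics/w9.png

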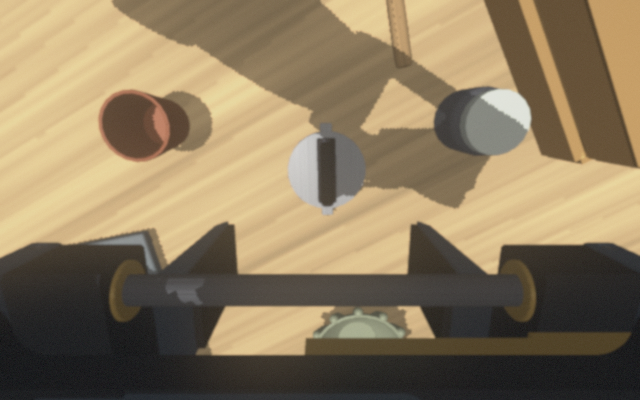

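View pics/s9.png

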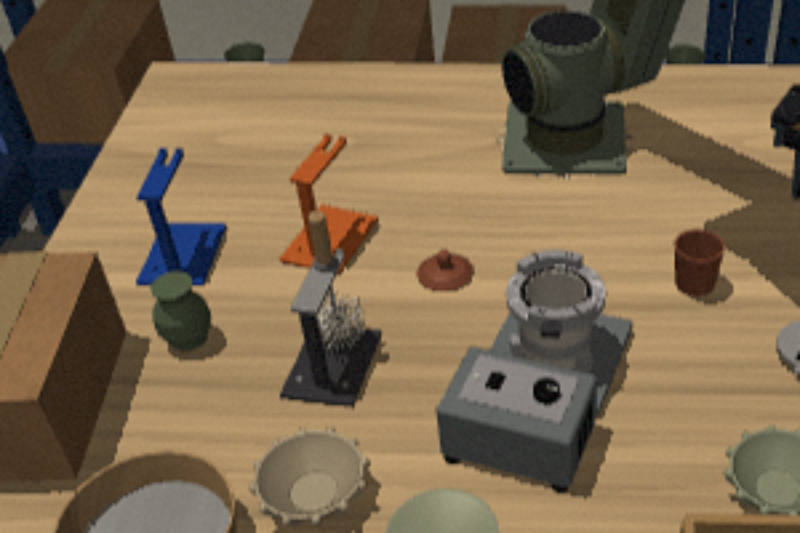

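The brush hangs in the grey fork at scene crop (320,240). The lid is at wrist (326,170) with its ears and bar nearly upright in the picture. I'll correct by 5.8 and 3.6 mm, rotate 1.3° and descend.

Emit:
arm_command:
  slide:
    - [3, 0.57, -0.36]
    - [7, 0.57, -0.36]
    - [11, 0.57, -0.36]
    - [15, 0.57, -0.36]
    - [18, 0.57, -0.36]
    - [19, 0.57, -0.36]
    - [19, 0.57, -0.36]
    - [19, 0.57, -0.36]
  turn:
    - [-0.02, 0, 0]
    - [-0.02, 0, 0]
    - [-0.02, 0, 0]
    - [-0.02, 0, 0]
    - [-0.02, 0, 0]
    - [-0.02, 0, 0]
    - [-0.02, 0, 0]
    - [-0.02, 0, 0]
  grip: [0, 0, 0, 0, 0, 0, 0, 0]

```text
time_s: 18.0
ee_pos: [509.1, 342.9, 78.9]
ee_rot: [57.1, 89.9, 30.1]
force: [0.6, 1.3, 0.9]
gripper_width: 91.3
```

```bash
python3 - <<'E'
from fit import *
p,Rm=pose(); yaw=np.degrees(np.arctan2(Rm[1,1],Rm[0,1])); print(p,yaw)
im,d=env.grab_frame('wrist'); n='w10'; save(n,im); np.savez(n+'.npz',im=im,d=d,p=p,R=Rm)
P,u,v=wcloud(d,p,Rm)
B=(abs(P[:,0]-508)<65)&(abs(P[:,1]-340)<65)
m=B&(P[:,2]>53)&(P[:,2]<62)&(abs((P-p)@Rm[:,1])<30); r=cv2.minAreaRect(P[m,:2].astype(np.float32)); print(m.sum(),np.percentile(P[m][:,2],[5,50,95]),r)
c=np.r_[r[0],0]; Q=(c-p)@Rm; print('grip in tool',Q)
Q=(P[m]-p)@Rm; print(Q.min(0),Q.max(0))
E
```

```text
[509.10753162 342.85803537  78.92755525] 63.00361814850021
2177 [54.06092516 56.60273157 57.8266494 ] ((501.7908630371094, 345.2626647949219), (13.711187362670898, 55.179100036621094), 63.41658401489258)
grip in tool [78.91947731 -1.28180615 -7.67775579]
[ 19.71770294  -8.0887206  -35.22215645] [25.92508477  5.82615294 19.90708449]
```

View pics/w10.png

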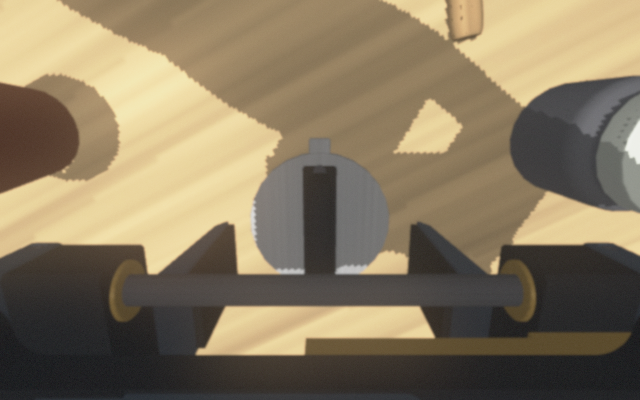

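Emit:
arm_command:
  slide:
    - [2, -0.12, 0]
    - [3.5, -0.12, 0]
    - [4.2, -0.12, 0]
    - [4.2, -0.12, 0]
    - [4.2, -0.12, 0]
    - [4.2, -0.12, 0]
    - [4.2, -0.12, 0]
    - [4.2, -0.12, 0]
    - [4.2, -0.12, 0]
    - [4.2, -0.12, 0]
    - [4.2, -0.12, 0]
    - [4.2, -0.12, 0]
    - [4.2, -0.12, 0]
    - [4.2, -0.12, 0]
    - [4.2, -0.12, 0]
    - [4.2, -0.12, 0]
  turn:
    - [0, 0, 0]
    - [0, 0, 0]
    - [0, 0, 0]
    - [0, 0, 0]
    - [0, 0, 0]
    - [0, 0, 0]
    - [0, 0, 0]
    - [0, 0, 0]
    - [0, 0, 0]
    - [0, 0, 0]
    - [0, 0, 0]
    - [0, 0, 0]
    - [0, 0, 0]
    - [0, 0, 0]
    - [0, 0, 0]
    - [0, 0, 0]
  grip: [0, 0, 0, 0, 255, 255, 255, 255, 255, 255, 255, 255, 255, 255, 255, 255]
  newtons: 40

```text
time_s: 19.38
ee_pos: [507.8, 341.3, 35.8]
ee_rot: [17.3, 90.0, -9.7]
force: [1.3, 1.9, 0.6]
gripper_width: 14.4
```

```bash
python3 - <<'E'
from fit import *
s=env.state();p,Rm=pose(s); yaw=np.degrees(np.arctan2(Rm[1,1],Rm[0,1])); print(p,yaw,s['force'])
E
```

```text
[507.7506679  341.27196425  35.84281065] 63.02091475558602 [1.30534326 1.94132258 0.56700356]
```

Emit:
arm_command:
  slide:
    - [-1, 0, 0]
    - [-4, 0, 0]
    - [-8, 0, 0]
    - [-12, 0, 0]
    - [-16, 0, 0]
    - [-17, -30.1, 17.25]
    - [-17, -30.1, 17.25]
    - [-17, -30.1, 17.25]
    - [-17, -30.1, 17.25]
    - [-17, -30.1, 17.25]
    - [-17, -30.1, 17.25]
    - [-17, -30.1, 17.25]
    - [-17, -30.1, 17.25]
    - [-17, -30.1, 17.25]
    - [-17, -30.1, 17.25]
    - [-17, -30.1, 17.25]
    - [-17, -30.1, 17.25]
    - [-17, -30.1, 17.25]
    - [-17, -30.1, 17.25]
    - [-17, -30.1, 17.25]
  turn:
    - [0, 0, 0]
    - [0, 0, 0]
    - [0, 0, 0]
    - [0, 0, 0]
    - [0, 0, 0]
    - [1.267, 0, 0]
    - [1.267, 0, 0]
    - [1.267, 0, 0]
    - [1.267, 0, 0]
    - [1.267, 0, 0]
    - [1.267, 0, 0]
    - [1.267, 0, 0]
    - [1.267, 0, 0]
    - [1.267, 0, 0]
    - [1.267, 0, 0]
    - [1.267, 0, 0]
    - [1.267, 0, 0]
    - [1.267, 0, 0]
    - [1.267, 0, 0]
    - [1.267, 0, 0]
  grip: [255, 255, 255, 255, 255, 255, 255, 255, 255, 255, 255, 255, 255, 255, 255, 255, 255, 255, 255, 255]

```text
time_s: 21.05
ee_pos: [524.8, -4.5, 205.9]
ee_rot: [-60.6, 90.0, -160.0]
force: [0.1, 0.1, -2.6]
gripper_width: 14.0
```

```bash
python3 - <<'E'
from fit import *
s=env.state();p,Rm=pose(s); yaw=np.degrees(np.arctan2(Rm[1,1],Rm[0,1])); print(p,yaw,s['force'],s['gripper_width'])
im,d=env.grab_frame('wrist'); n='w11'; save(n,im); np.savez(n+'.npz',im=im,d=d,p=p,R=Rm)
P,u,v=wcloud(d,p,Rm); Q=(P-p)@Rm
m=(Q[:,0]>8)&(Q[:,0]<24)&(abs(Q[:,1])<60)&(Q[:,2]>-70)&(Q[:,2]<30)
c,r=cv2.minEnclosingCircle(Q[m][:,1:].astype(np.float32)); print('disc',m.sum(),np.median(Q[m],axis=0),Q[m].min(0),Q[m].max(0),c,r)
m=(Q[:,0]>-30)&(Q[:,0]<-15)&(abs(Q[:,1])<14)&(Q[:,2]>-50)&(Q[:,2]<50); print('bar',Q[m].min(0),Q[m].max(0))
save('o11',orth(P,im[v,u],[525,-6],100,150))
im,d0=env.grab_frame('scene'); save('s11',cv2.resize(im[100:300,200:500],(800,533)))
E
```

```text
[524.81060372  -4.53796396 205.90896186] -9.427252415166237 [ 0.07297012  0.13897764 -2.62494318] 13.952405756190354
disc 8867 [ 1.67199862e+01  1.24730432e-02 -2.53646168e+01] [  8.0704018  -46.55718886 -56.00732024] [23.69310143 46.6577627  -1.71917005] (0.20948836207389832, -9.30972957611084) 46.944881439208984
bar [-29.97556236 -13.95524653 -35.26151864] [-15.00365283  13.92585532  31.8107777 ]
```

View pics/w11.png

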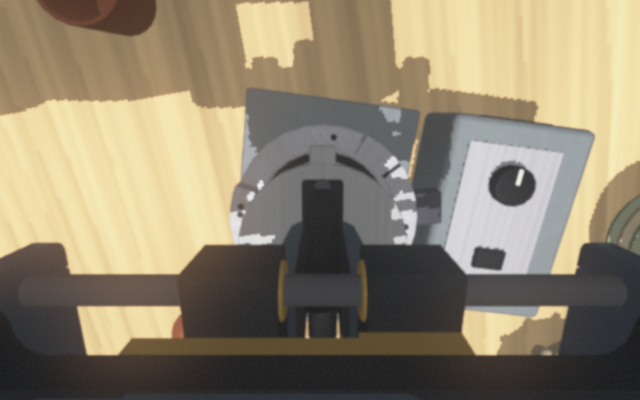

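View pics/s11.png

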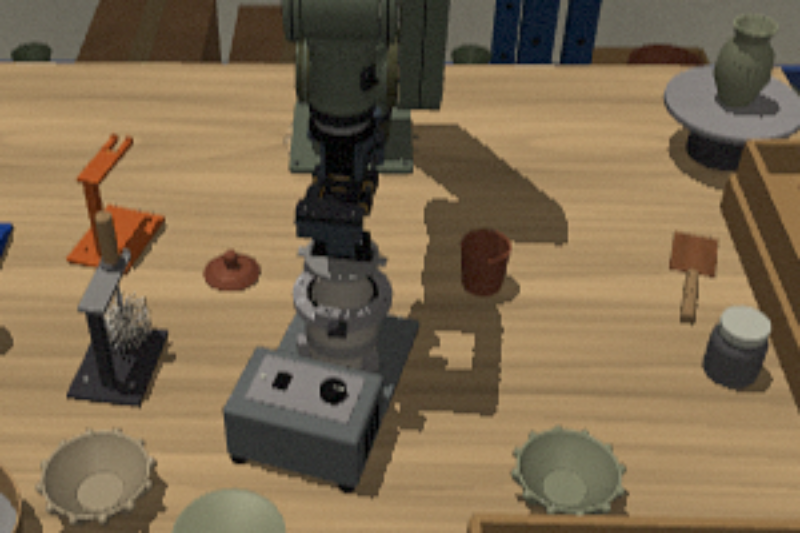

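View pics/o11.png

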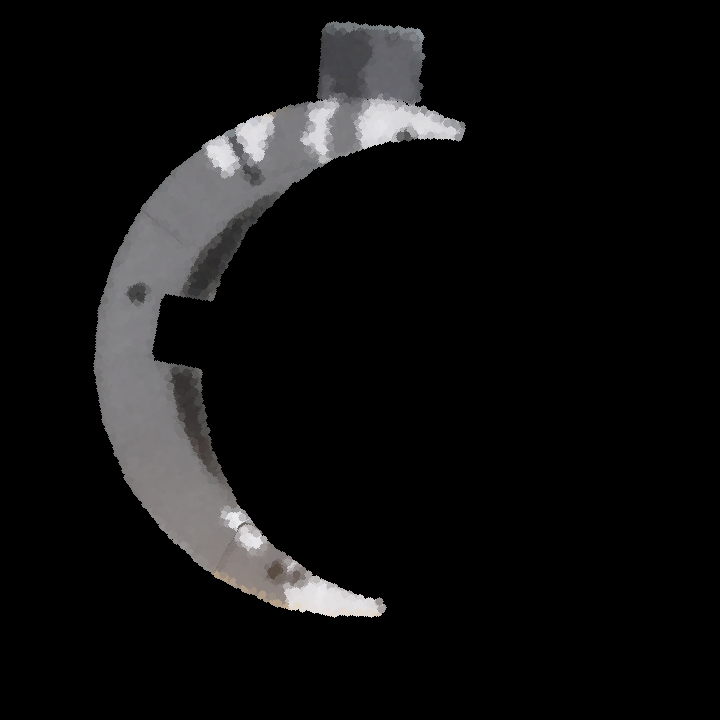

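The lid hangs level over the mouth, at about (324,205) in the wrist view. Its visible ear at (322,152) sits in the gap, past the single dot at (333,137). I'll refine the centre and the collar angle numerically.

```bash
cat > col.py <<'E'
from fit import *
def collar(n,guess,lidmask=False,rr=63.9):
    f=np.load(n+'.npz'); p,Rm=f['p'],f['R']; P,u,v=wcloud(f['d'],p,Rm); g=cv2.cvtColor(f['im'],cv2.COLOR_RGB2GRAY)[v,u].astype(float)
    c=np.array(guess,float)
    z=(P[:,2]>130)&(P[:,2]<148)
    for it in range(5):
        a=np.degrees(np.arctan2(P[:,1]-c[1],P[:,0]-c[0])); r=np.hypot(P[:,0]-c[0],P[:,1]-c[1])
        e=[]
        for t in range(-180,180,5):
            k=z&(a>=t)&(a<t+5)&(r>50)&(r<72)
            if k.sum()>15 and not(-20<t<12): e.append(P[k][np.argsort(r[k])[-3]])
        e=np.array(e)
        s=least_squares(lambda x:np.hypot(e[:,0]-x[0],e[:,1]-x[1])-rr,c,loss='soft_l1'); c=s.x
    print(n,'outer centre',c.round(2),len(e),np.abs(s.fun).mean().round(2), 'in tool',((np.r_[c,0]-p)@Rm)[1:].round(2))
    for lo in (28-0,-152):
        k=(abs(((a-lo+180)%360)-180)<14)&(r>51)&(r<63)&(P[:,2]>138)&(P[:,2]<146)
        if k.sum()<40: continue
        aa=((a[k]-lo+180)%360)-180+lo; b=np.arange(lo-14,lo+14,1.)
        prof=[np.median(g[k][abs(aa-t)<1]) if (abs(aa-t)<1).sum()>3 else np.nan for t in b]
        prof=np.array(prof); base=np.nanmedian(prof); w=np.clip(base-prof-8,0,None); w[np.isnan(w)]=0
        j=np.nanargmin(prof); w[abs(b-b[j])>3]=0
        print('  line',lo,'min at',b[j],'centroid',(w*b).sum()/max(w.sum(),1e-9),np.round(prof).tolist())
    return c
E
python3 - <<'E'
from col import *
for n in ['w1','w3','w4','w5','w11']: collar(n,(525,-5.4))
E
```

```text
w1 outer centre [525.6   -5.83] 30 0.27 in tool [-294.82   -6.65]
  line 28 min at 29.0 centroid 29.25561097256858 [192.0, 192.0, 190.0, 187.0, 184.0, 184.0, 183.0, 184.0, 185.0, 187.0, 187.0, 187.0, 183.0, 168.0, 127.0, 117.0, 124.0, 150.0, 172.0, 182.0, 186.0, 186.0, 187.0, 187.0, 185.0, 184.0, 183.0, 184.0]
  line -152 min at -153.0 centroid -152.61904761904762 [163.0, 152.0, 126.0, 115.0, 112.0, 114.0, 115.0, 113.0, 113.0, 110.0, 108.0, 101.0, 88.0, 79.0, 80.0, 91.0, 107.0, 109.0, 111.0, 112.0, 111.0, 112.0, 111.0, 110.0, 110.0, 110.0, 110.0, 110.0]
w3 outer centre [525.2   -5.97] 25 0.83 in tool [-296.98  -66.35]
  line 28 min at 19.0 centroid 0.0 [205.0, 202.0, 200.0, 197.0, 196.0, 194.0, 194.0, 195.0, 196.0, 200.0, 200.0, 204.0, 203.0, nan, nan, nan, nan, nan, nan, nan, nan, nan, nan, nan, nan, nan, nan, nan]
  line -152 min at -153.0 centroid -152.61111111111111 [204.0, 203.0, 198.0, 197.0, 197.0, 198.0, 200.0, 200.0, 199.0, 199.0, 189.0, 176.0, 147.0, 124.0, 126.0, 152.0, 182.0, 196.0, 198.0, 199.0, 200.0, 200.0, 198.0, 196.0, 196.0, 196.0, 198.0, 200.0]
w4 outer centre [525
[... 625 characters left out ...]
, 195.0, 193.0, 193.0, 194.0, 195.0, 195.0, 195.0, 194.0, 189.0, nan, nan, nan, nan, nan, nan, nan, nan, nan, nan, nan, nan, nan, nan, nan]
  line -152 min at -153.0 centroid -152.68112798264642 [201.0, 199.0, 198.0, 197.0, 197.0, 198.0, 200.0, 204.0, 209.0, 202.0, 194.0, 174.0, 144.0, 122.0, 128.0, 158.0, 181.0, 195.0, 198.0, 200.0, 199.0, 199.0, 198.0, 197.0, 195.0, 195.0, 197.0, 198.0]
w11 outer centre [525.61  -4.59] 19 0.49 in tool [ 0.84 -0.1 ]
  line 28 min at 29.0 centroid 28.678571428571427 [124.0, 125.0, 125.0, 124.0, 123.0, 123.0, 124.0, 125.0, 129.0, 165.0, 219.0, 221.0, 216.0, 173.0, 108.0, 98.0, 125.0, 179.0, 209.0, 220.0, 213.0, 171.0, 132.0, 126.0, 124.0, 123.0, 123.0, 124.0]
```

Emit:
arm_command:
  slide:
    - [0.5, 0.06, 0]
    - [1.5, 0.06, 0]
    - [2.5, 0.06, 0]
    - [3.3, 0.06, 0]
    - [3.8, 0.06, 0]
    - [3.9, 0.06, 0]
    - [3.9, 0.06, 0]
    - [3.9, 0.06, 0]
  turn:
    - [0, 0, 0]
    - [0, 0, 0]
    - [0, 0, 0]
    - [0, 0, 0]
    - [0, 0, 0]
    - [0, 0, 0]
    - [0, 0, 0]
    - [0, 0, 0]
  grip: [255, 255, 255, 255, 255, 255, 255, 255]

```text
time_s: 21.82
ee_pos: [525.8, -5.4, 167.1]
ee_rot: [87.0, 90.0, -12.5]
force: [0.2, -0.6, -1.9]
gripper_width: 13.7
```

```bash
cat > look.py <<'E'
from col import *
import sys
n=sys.argv[1]
s=env.state();p,Rm=pose(s); yaw=np.degrees(np.arctan2(Rm[1,1],Rm[0,1])); print(p,yaw,s['force'],s['torque'],s['gripper_width'])
im,d=env.grab_frame('wrist'); save(n,im); np.savez(n+'.npz',im=im,d=d,p=p,R=Rm)
collar(n,(525,-5))
P,u,v=wcloud(d,p,Rm)
save('c_'+n,cv2.resize(im[100:280,180:460],(800,514),interpolation=cv2.INTER_CUBIC))
E
python3 look.py w12
```

```text
[525.77731953  -5.38023099 167.09135063] -9.571220528878948 [ 0.156643   -0.61409368 -1.89055892] [ 0.00161222 -0.13463684 -0.04800838] 13.680576357011946
w12 outer centre [525.79  -5.44] 19 2.11 in tool [-0.06  0.05]
  line 28 min at 30.0 centroid 30.284582132564843 [228.0, 227.0, 222.0, 221.0, 220.0, 218.0, 219.0, 219.0, 220.0, 221.0, 224.0, 224.0, 222.0, 204.0, 134.0, 70.0, 66.0, 100.0, 123.0, 125.0, 125.0, 125.0, 125.0, 126.0, 125.0, 124.0, 123.0, 123.0]
```

View pics/c_w12.png

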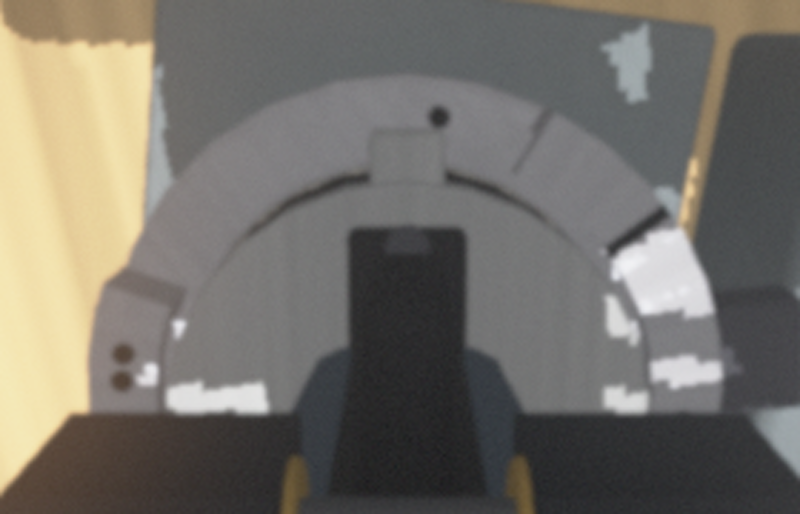

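The disc sits concentric inside the collar, and the ear at (407,155) is in the gap between the claw end at (145,288) and the claw edge at (530,140). I'll lower it gently.

Emit:
arm_command:
  slide:
    - [0.2, 0, 0]
    - [0.4, 0, 0]
    - [0.6, 0, 0]
    - [0.8, 0, 0]
    - [1.0, 0, 0]
    - [1.0, 0, 0]
  turn:
    - [0, 0, 0]
    - [0, 0, 0]
    - [0, 0, 0]
    - [0, 0, 0]
    - [0, 0, 0]
    - [0, 0, 0]
  grip: [255, 255, 255, 255, 255, 255]

```text
time_s: 22.37
ee_pos: [525.2, -5.3, 156.4]
ee_rot: [-83.1, 90.0, 177.3]
force: [0.2, 0.3, -3.1]
gripper_width: 13.7
```

Emit:
arm_command:
  slide:
    - [0.15, 0, 0]
    - [0.3, 0, 0]
    - [0.4, 0, 0]
    - [0.4, 0, 0]
  turn:
    - [0, 0, 0]
    - [0, 0, 0]
    - [0, 0, 0]
    - [0, 0, 0]
  grip: [255, 255, 255, 255]

```text
time_s: 22.7
ee_pos: [525.4, -5.2, 152.7]
ee_rot: [-108.7, 90.0, 151.7]
force: [0.3, 1.1, -3.2]
gripper_width: 13.8
```

Emit:
arm_command:
  slide:
    - [0.1, 0, 0]
    - [0.2, 0, 0]
    - [0.2, 0, 0]
  turn:
    - [0, 0, 0]
    - [0, 0, 0]
    - [0, 0, 0]
  grip: [255, 255, 255]

```text
time_s: 22.95
ee_pos: [525.5, -5.2, 150.9]
ee_rot: [-168.2, 90.0, 92.3]
force: [-0.1, 2.3, -1.9]
gripper_width: 14.0
```

Emit:
arm_command:
  slide:
    - [0.1, 0, 0]
    - [0.1, 0, 0]
    - [0.1, 0, 0]
  turn:
    - [0, 0, 0]
    - [0, 0, 0]
    - [0, 0, 0]
  grip: [255, 255, 255]

```text
time_s: 23.2
ee_pos: [525.5, -5.2, 150.8]
ee_rot: [110.3, 90.0, 10.7]
force: [-3.0, 2.7, 6.7]
gripper_width: 13.7
```

```bash
python3 look.py w13; python3 - <<'E'
from h import *
f=np.load('w13.npz');P,u,v=wcloud(f['d'],f['p'],f['R']);Q=(P-f['p'])@f['R']
m=(abs(Q[:,0]-16)<6)&(abs(Q[:,1])<44)&(Q[:,2]>-44)&(Q[:,2]<-25)&(abs(Q[:,1])>12); print('disc top z',np.median(P[m][:,2]),np.median(Q[m][:,0]))
r=np.hypot(P[:,0]-525.4,P[:,1]+5.3); m=(r>51)&(r<62)&(P[:,2]>138)&(P[:,2]<146); print('claw top',np.median(P[m][:,2]))
E
```

```text
[525.52922395  -5.22657443 150.82513165] -9.570913287886157 [-3.0061794   2.73293204  6.69179149] [0.23565716 0.47962276 0.00118268] 13.697237679492938
w13 outer centre [525.91  -5.57] 18 2.22 in tool [0.35 0.3 ]
  line 28 min at 30.0 centroid 29.855555555555554 [226.0, 226.0, 221.0, 220.0, 219.0, 218.0, 217.0, 218.0, 218.0, 218.0, 183.0, 133.0, 125.0, 124.0, 116.0, 70.0, 60.0, 87.0, 122.0, 124.0, 125.0, 125.0, 125.0, 125.0, 125.0, 124.0, 123.0, 123.0]
disc top z 134.12875868734386 16.706871514762902
claw top 141.13824562413444
```

View pics/c_w13.png

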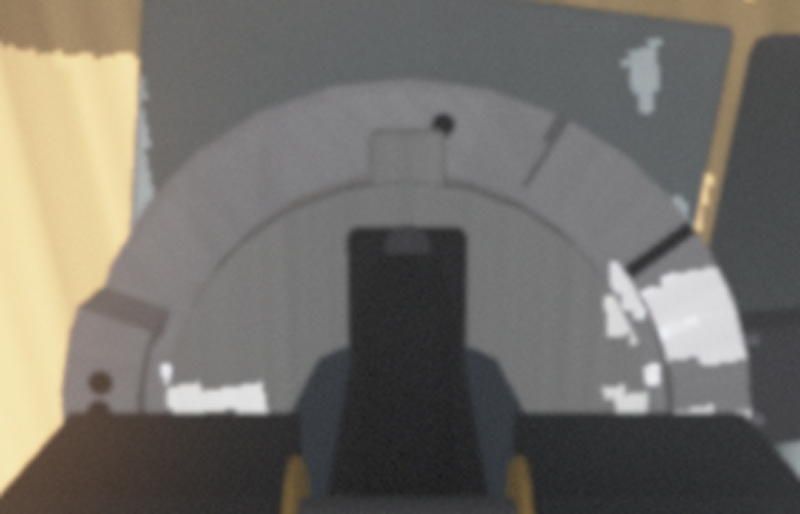

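The lid is seated: the disc top is 7 mm below the claw top, as specified, with a light upward contact force. I'll ease off 0.5 mm and turn clockwise most of the way.

Emit:
arm_command:
  slide:
    - [-0.05, 0, 0]
    - [-0.05, 0, 0]
    - [-0.05, 0, 0]
    - [-0.05, 0, 0]
    - [-0.05, 0, 0]
    - [-0.05, 0, 0]
    - [-0.05, 0, 0]
    - [-0.05, 0, 0]
    - [-0.05, 0, 0]
    - [-0.05, 0, 0]
    - [-0.05, 0, 0]
    - [-0.05, 0, 0]
  turn:
    - [0.05, 0, 0]
    - [0.12, 0, 0]
    - [0.2, 0, 0]
    - [0.28, 0, 0]
    - [0.36, 0, 0]
    - [0.44, 0, 0]
    - [0.52, 0, 0]
    - [0.6, 0, 0]
    - [0.68, 0, 0]
    - [0.75, 0, 0]
    - [0.75, 0, 0]
    - [0.75, 0, 0]
  grip: [255, 255, 255, 255, 255, 255, 255, 255, 255, 255, 255, 255]

```text
time_s: 24.25
ee_pos: [526.1, -5.2, 150.8]
ee_rot: [151.5, 89.9, 9.0]
force: [0.7, 2.5, 3.0]
gripper_width: 14.1
```

```bash
python3 look.py w14
```

```text
[526.14761708  -5.2239856  150.8497615 ] -52.46381722018413 [0.6683791  2.51017915 2.98177513] [ 0.32461539  0.03522853 -0.0964952 ] 14.059756731728202
w14 outer centre [525.68  -3.8 ] 14 1.75 in tool [-1.53 -0.28]
  line 28 min at 28.0 centroid 28.04059040590406 [134.0, 134.0, 134.0, 132.0, 130.0, 130.0, 131.0, 132.0, 132.0, 132.0, 131.0, 132.0, 128.0, 88.0, 64.0, 82.0, 125.0, 130.0, 131.0, 131.0, 131.0, 132.0, 132.0, 130.0, 129.0, 128.0, 129.0, 130.0]
```

View pics/c_w14.png

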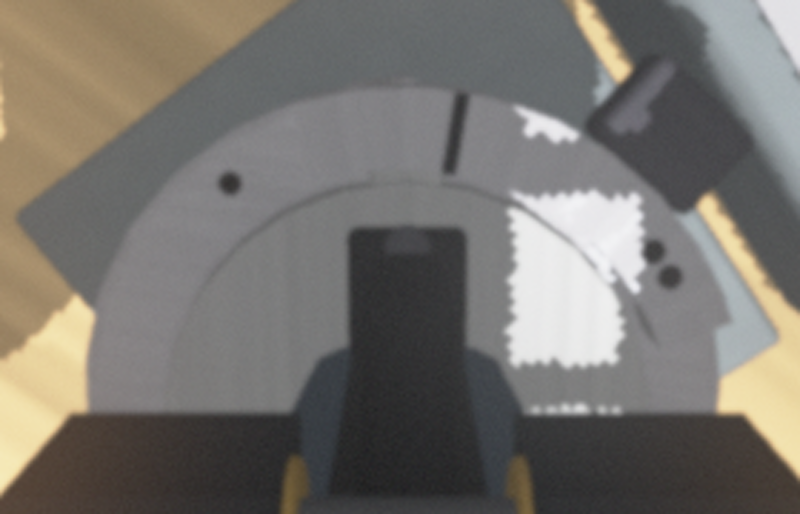

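The half-turn line at crop (456,133) is now a little right of the grip axis at column 407, as expected. I'll measure what angle is left in the tool frame.

```bash
cat > ang.py <<'E'
from fit import *
import sys
from scipy.ndimage import gaussian_filter
def ang(n,guess):
    f=np.load(n+'.npz'); Q,u,v=wcloud(f['d'],np.zeros(3),np.eye(3)); g=cv2.cvtColor(f['im'],cv2.COLOR_RGB2GRAY)[v,u].astype(float)
    r=np.hypot(Q[:,1],Q[:,2]); a=np.degrees(np.arctan2(Q[:,1],-Q[:,2]))
    out=[]
    for lo,hi in [(51,54),(54,57),(57,60),(60,63)]:
        k=(r>lo)&(r<hi)&(abs(Q[:,0]-9.5)<4)&(abs(a-guess)<8)
        base=np.median(g[k]); d=k&(g<base-25); out.append((lo,int(d.sum()),round(float(np.average(a[d],weights=base-g[d])),2) if d.any() else None, np.round(np.average(Q[d],axis=0),1).tolist() if d.any() else None))
    return out
if __name__=='__main__':
    for o in ang(sys.argv[1],float(sys.argv[2])): print(o)
    n=sys.argv[1]; f=np.load(n+'.npz'); Q,u,v=wcloud(f['d'],np.zeros(3),np.eye(3))
    k=(Q[:,0]>-26)&(Q[:,0]<-20)&(Q[:,2]<-10)&(Q[:,2]>-38)&(abs(Q[:,1])<12)&(f['im'][v,u].max(1)<70)
    for z in (-34,-28,-22,-16):
        s=Q[k&(abs(Q[:,2]-z)<3)]
        if len(s)>5: print('bar',z,s[:,1].min().round(1),s[:,1].max().round(1))
E
python3 ang.py w14 9
```

```text
(51, 33, 7.92, [9.4, 7.2, -52.0])
(54, 34, 8.0, [9.5, 7.7, -54.9])
(57, 34, 8.02, [9.3, 8.2, -57.8])
(60, 37, 8.06, [9.4, 8.6, -60.9])
bar -34 -5.9 5.6
bar -28 -6.0 5.7
bar -22 -6.0 5.7
bar -16 -11.9 10.7
```

Emit:
arm_command:
  slide:
    - [0, 0, 0]
    - [0, 0, 0]
    - [0, -0.05, 0]
    - [0, -0.05, 0]
    - [0, -0.05, 0]
  turn:
    - [0.06, 0, 0]
    - [0.12, 0, 0]
    - [0.157, 0, 0]
    - [0.157, 0, 0]
    - [0.157, 0, 0]
  grip: [255, 255, 255, 255, 255]

```text
time_s: 24.72
ee_pos: [526.0, -5.4, 150.9]
ee_rot: [126.5, 89.9, -25.0]
force: [0.5, -1.0, 3.2]
gripper_width: 14.0
```

```bash
python3 look.py w15; python3 ang.py w15 0; python3 - <<'E'
from h import *
im,d=env.grab_frame('scene'); save('s15',cv2.resize(im[100:300,180:480],(800,533)))
im,d=env.grab_frame('top'); save('t15',cv2.resize(im[130:250,210:420],(800,457)))
f=np.load('w15.npz');P,u,v=wcloud(f['d'],f['p'],f['R']);Q=(P-f['p'])@f['R']
m=(abs(Q[:,0]-16)<6)&(abs(Q[:,1])<44)&(Q[:,2]>-44)&(Q[:,2]<-25)&(abs(Q[:,1])>12); print('disc top z',np.median(P[m][:,2]))
E
```

```text
[525.9572106   -5.37534338 150.88072079] -61.42984027531913 [ 0.48259806 -0.9542776   3.16610789] [-0.03962008 -0.04850341 -0.03341061] 14.049223989585707
w15 outer centre [525.56  -4.19] 12 0.05 in tool [-1.49 -0.03]
  line 28 min at 28.0 centroid 28.308370044052865 [135.0, 135.0, 134.0, 133.0, 132.0, 132.0, 132.0, 133.0, 133.0, 132.0, 132.0, 133.0, 131.0, 113.0, 66.0, 80.0, 123.0, 130.0, 132.0, 132.0, 131.0, 132.0, 132.0, 131.0, 130.0, 129.0, 129.0, 130.0]
(51, 28, -1.03, [9.3, -0.9, -52.5])
(54, 31, -1.0, [9.3, -0.9, -55.4])
(57, 32, -0.93, [9.3, -0.9, -58.5])
(60, 32, -0.94, [9.3, -1.0, -61.5])
bar -34 -5.6 5.6
bar -28 -6.4 5.6
bar -22 -6.1 5.7
bar -16 -11.9 10.1
disc top z 134.23106877611744
```

View pics/c_w15.png

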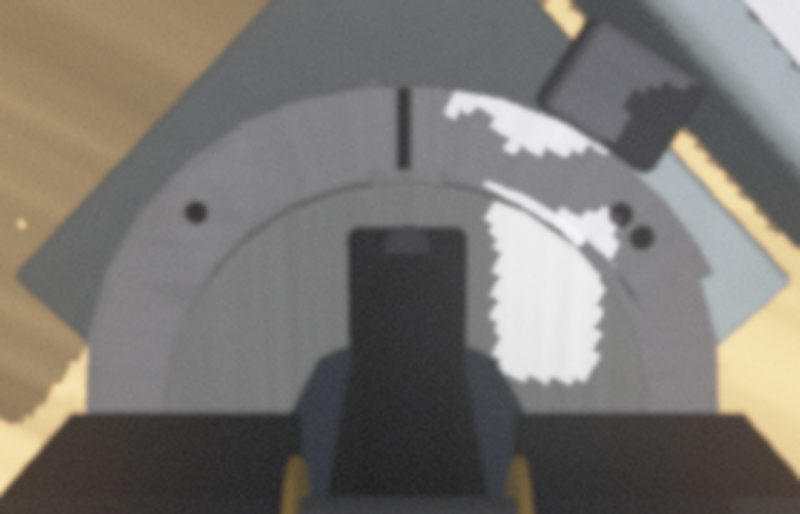

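View pics/s15.png

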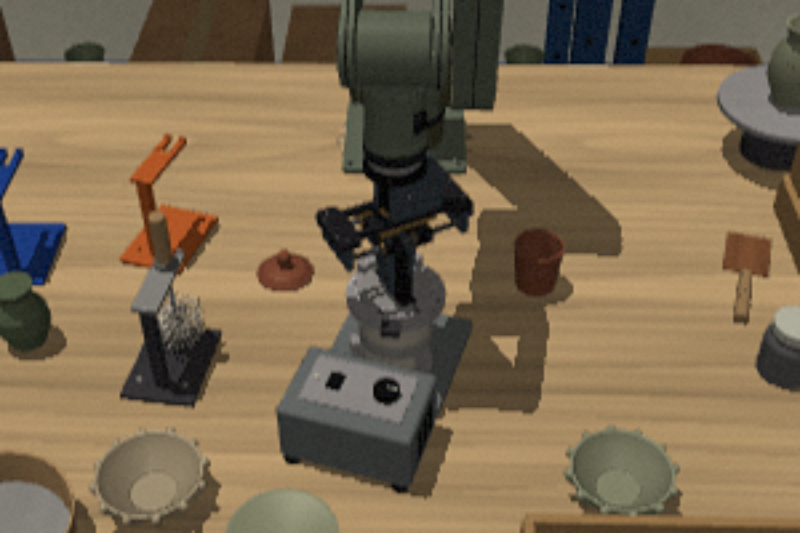

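View pics/t15.png

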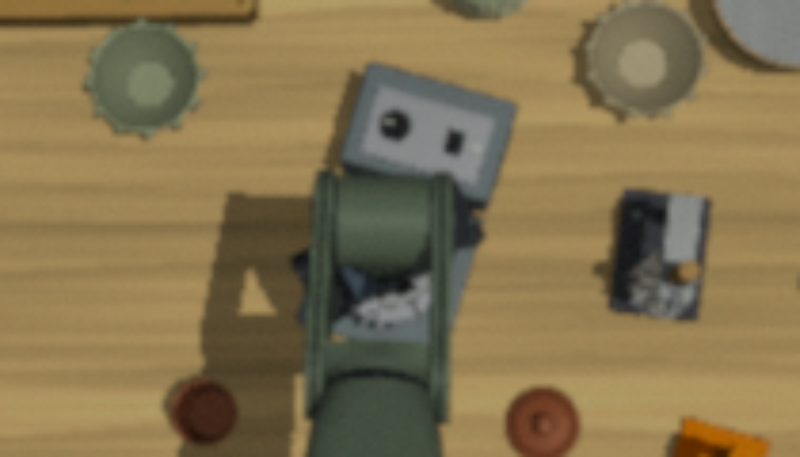

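The half-turn line at crop (404,130) is parallel to the bar, at column 407, and lies about 0.7 mm to the side. I'll shift that small amount sideways, let it settle and check again.

Emit:
arm_command:
  slide:
    - [0, -0.07, 0]
    - [0, -0.07, 0]
    - [0, -0.07, 0]
    - [0, -0.07, 0]
    - [0, -0.07, 0]
  turn:
    - [0, 0, 0]
    - [0, 0, 0]
    - [0, 0, 0]
    - [0, 0, 0]
    - [0, 0, 0]
  grip: [255, 255, 255, 255, 255]

```text
time_s: 25.28
ee_pos: [525.5, -4.7, 150.8]
ee_rot: [122.9, 89.9, -28.6]
force: [3.3, -2.9, 5.5]
gripper_width: 13.9
```

```bash
python3 look.py w16; python3 ang.py w16 0
```

```text
[525.52734994  -4.74907043 150.84986774] -61.51195429219468 [ 3.30807656 -2.87801413  5.54983411] [-0.51455292 -0.23611459  0.02610583] 13.947789621526836
w16 outer centre [525.75  -4.01] 14 1.73 in tool [-0.79 -0.39]
  line 28 min at 28.0 centroid 28.374570446735394 [136.0, 135.0, 134.0, 133.0, 132.0, 132.0, 133.0, 134.0, 134.0, 133.0, 132.0, 133.0, 132.0, 103.0, 65.0, 68.0, 114.0, 131.0, 132.0, 131.0, 131.0, 132.0, 132.0, 131.0, 129.0, 129.0, 130.0, 130.0]
(51, 30, -0.46, [9.4, -0.4, -52.5])
(54, 38, -0.33, [9.5, -0.3, -55.6])
(57, 37, -0.25, [9.3, -0.2, -58.7])
(60, 36, -0.26, [9.6, -0.2, -61.6])
bar -34 -6.0 5.1
bar -28 -6.0 5.6
bar -22 -6.5 5.7
bar -16 -12.0 10.1
```

View pics/c_w16.png

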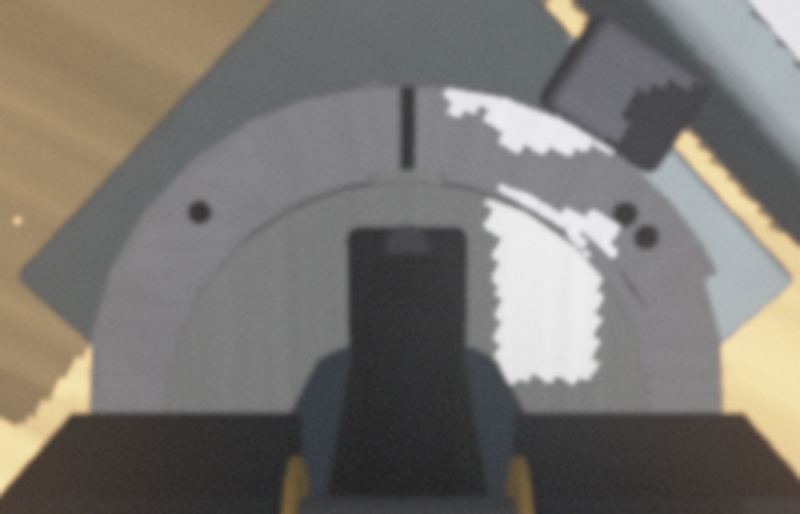

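The line at (407,130) is now aligned with the grip's centre at (407,240), within about 0.5°. Forces are a few N and the grip holds at 14 mm. The scene view shows the brush hanging in the grey fork and the bystander ware in place, so I'll hand in.

```bash
python3 - <<'E'
from h import *
print(env.job_done()); print(env.state()['time_s'])
E
```

```text
the job is handed in; nothing more can be done
None
the job is handed in; nothing more can be done
```

The job is handed in, at about 25 s of robot time out of the 72 s allowed.

- **Brushing:** I took the brush from the grey steel fork and ran it to the jar's floor twice. The wrist force showed floor contact both times (about 9 N and 14 N). I raised it above the rim after each stroke and hung it back. After I let go, its collar was seated on the arms and the brush stood upright.
- **Lid:** I set the eared lid in the jar's mouth with its ears in the gaps between the claws. The disc top measured 7 mm below the claw tops, which is the seated height. I then turned it clockwise about 52° to the half-turn line and kept hold of the grip.

**Last checks:**
- The cut line and the grip bar agree within about 0.5° and 0.5 mm, and the measured lid yaw (28.5°) matches the fitted collar angle (28.3–28.4°).
- The ears stopped about 17° short of where they meet the latch.
- Wrist force was about 7 N at the end, with the grip still closed on the bar at 14 mm.
- The other ware looked untouched in the last overview pictures.

**What disagreed or was left unchecked:**
- Estimates of the collar's centre differed by 1 to 1.5 mm between views, and arm position readings wandered by 1 to 2 mm, so I corrected by what the wrist camera showed.
- I only saw one of the two claw lines at the end; the other was behind the gripper.
- I did not measure the latch itself. That it stayed at rest follows from the lid's angle.

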